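Sort the stripped injector parts into the cradle and the nut tray

ROBOT

A 6-joint arm with a two-finger parallel gripper is mounted at the origin on a cart in front of the work surface, level with it; the furniture and walls round the work are solid. World frame = base frame: x ahead of the robot, y to its left, z up, the work surface at z = 0. Lengths are in mm, angles in rad, forces in N, time in s.
With the tool pointing down it reaches from about 275 to 1000 mm from the base axis. Payload 8.4 kg.
Tool frame: the origin (TCP) lies at the very end of the fingers, on their centre line; the grasp point (between the pads) lies 19 mm behind it; z points along the fingers, y is the line along which they close (so a half turn about z gives the same grasp; the last joint's range is limited). The gripper opens to 85 mm and grips with 20 to 120 N. Pads are 22 mm wide; open, the fingers measure 114 mm over their backs; the gripper's body (76 mm by 85 mm) begins 54 mm behind the grasp point. The pads swing forward as they close: fully open they stand 13 mm farther back than shut.
Start: joints at [1.331, 0.353, 1.633, -0, 1.155, -0.002], TCP at [147.226, 607.414, 197.881] pointing down, gripper open.
Joint ranges: [-2.63, 2.63], [-0.92, 2.1], [0.06, 2.66], [-1.3, 4.44], [0, 2.69], [-3.02, 3.02]. Speed limits (rad/s): [2.22, 2.22, 2.79, 3.14, 3.14, 3.14].

INTERFACE

Orientations are given as [roll, pitch, yaw] about the fixed x, y, z axes, in that order (R = Rz(yaw) Ry(pitch) Rx(roll)).
In Python, from rig import sensors, grab_frame, camera_params, order gives the robot as it stands. The module is installed in compiled form; this text tells all that it offers.
- The arm moves only by the tool move_arm, never from a script. Its argument "motion" is a list of rows, each a list of 7 numbers: the turn, a rotation vector about the tool's x, y, z in fractions of the full range, 1 being 2 rad, then the shift along the tool's x, y, z in a scale on which 1.0 is 0.4 m, then the finger opening in m, from 0 to 0.0854. A call has 1 to 8 rows; each row is the pose to reach, as a shift and turn from the pose commanded when the call began, along the tool's axes at that moment; what a row does not reach only later rows make up. A row lasts 1/8 s, in which the tool goes at most 62.5 mm and 10.7 degrees, less where a joint would pass 70% of its speed; a pose out of reach is approached as far as the arm can. No shift or turn number may pass 1 either way. A call with a gripper value outside its range is refused whole. The fingers move at their own pace and stop on an object; "grip_force" is the grip in N (left out, the last holds). Time passes only in rows, so rows that repeat a pose let the fingers close. It gives the time, the measured TCP pose, the force, the opening and the grip force at its end, in the units of the state.
- sensors.sense(): the state, without advancing time (a new reading comes with each control period).
- grab_frame(name): name is "side" or "top" or "wrist"; returns (picture, depth): 480x640x3 uint8, red, green, blue; 480x640 float32, mm along the optical axis (not along the pixel's ray), 0 where there is no reading.
- camera_params(name): a dict with "camera_matrix" (3x3 intrinsics, pixels), "world_from_camera" (4x4, takes a point from camera to world coordinates). Camera axes: x right, y down, z forward; pixel columns grow to the right and rows downward; lengths in mm; the calibration is good to about 2 mm. A picture is of the moment at which its call begins: read the wrist's pose just before it. camera_params takes no time and is no camera call; for the wrist camera it gives the pose at the moment of the call.
- order.sign_off(): hands the job in; it is judged then, once.
The state is a dict: "clock": time; "qpos": joint angles; "qvel": joint speeds; "joint_efforts": joint torques, N m; "eef_pos": TCP position; "tcp_rot": TCP orientation; "contact_force": force on the tool from outside, world axes, zero at the start; "wrist_torque": the same for the moment, N m; "opening": opening from 0.0 (shut) to 1.0 (fully open); "grasp_force": force on a finger pad.
Only numpy, scipy, OpenCV 4.12 (cv2) and the standard library are available. Lean on these libraries where they do the work, as an engineer would, in place of code of your own. Each camera call takes 0.05 s, during which the arm holds its last target. There are 200 camera calls.

TASK

Sort the stripped injector parts lying loose on the middle of the bench so that the two injectors and the nozzle body are ready for testing: lay the long injector, the shorter injector and the small nozzle body each into the bay of the blue-saddled cradle that is made for its length, down in both saddles and between the end lips (either end may face you). Stand the loose brass union nut and the loose steel union nut upright in the grey two-bay tray, like with like, each in the bay that already holds a small nut of its metal. Leave those two nuts where they are.

Things in the scene. Friction and masses are not known exactly. Their poses are not given: they have to be found in the camera images.
- injector_long: Long steel injector with a black end cap, 172 mm long, the longest of the three round steel parts. Lies on its side. Origin: mid-length, at its underside; y along it (black end toward -y), z up. Round body up to 25 wide and 28 high; grasp across it (along its x) at the origin: fingers stop at about 19. Its weight lies about 6 mm toward +y.
- injector_medium: Shorter steel injector with a black end cap, 137 mm long. Lies on its side. Origin: mid-length, at its underside; y along it (black end toward -y), z up. Round body up to 25 wide and 28 high; grasp across it (along its x) at the origin: fingers stop at about 19. Its weight lies about 6 mm toward +y.
- nozzle_body: Small plain steel nozzle body with a thin pin at one end and no black cap, 80 mm long. Lies on its side. Origin: mid-length, at its underside; y along it, z up. Round body up to 25 wide and 25 high; grasp across it (along its x) at the origin: fingers stop at about 19.
- brass_nut: Loose brass-coloured union nut, hexagon 24 mm across flats (27 across corners) and 12 high with a round neck on top to 18. Stands on the bench on its hexagon. Origin: centre of its underside, z up. A pair of flats faces its own +x and -x: grasp across those (close along its x), low down on the hexagon.
- steel_nut: Loose silver steel union nut, hexagon 22 mm across flats (25 across corners) and 12 high with a round neck on top to 18. Origin and axes as brass_nut: grasp across the flats that face its x.
- cradle: Fixed; origin: underside centre of its dark 200x194 mm plate (8 thick), z up. Three bays along its x; centres (x,y): long (0,65), medium (-17.5,0), short (-46,-65); 192, 157, 100 between end lips (36 high). In each, two blue saddles 50, 38, 24 either side of centre, 11 thick, fingers fit between; notch 32 wide at the floor, 38 at the top; parts rest with underside 26 up, saddle tops 43 up.
- nut_tray: Fixed grey steel tray 212 (x) x 120 (y) x 23 mm high, walls and floor 3. Origin: centre of its underside, z up. A wall across its middle (x = 0) makes two bays, each about 101 x 114 inside, centred at x = -53 and x = +53, y = 0. Each bay holds one small nut about 35 off the middle line, on the -y side; its other side is empty.
- tray_brass_nut: Small brass nut, 18 mm across flats, 18 high, already in one bay of the tray: marks the bay for brass. Origin: centre of its underside, which rests on the tray's floor. Loose; leave it where it is.
- tray_steel_nut: Small silver steel nut, 20 mm across flats, 18 high, already in the other bay of the tray: marks the bay for steel. Origin: centre of its underside. Loose; leave it where it is.

How it is judged (in metres and radians):
At the end, for the whole second after the job is handed in: Each round part lies in its own cradle bay: within 15 mm along, 13 mm across, underside 21-31 mm up, level and in line within 0.15 rad. Each nut stands upright (0.2 rad) on the tray floor in the bay with the small nut of its metal. All released and at rest (x of injector_long in the frame of cradle between -0.015 and 0.015 m and y of injector_long in the frame of cradle between 0.052 and 0.078 m and z of injector_long in the frame of cradle between 0.021 and 0.031 m and angle between the y axis of each of injector_long, injector_medium, nozzle_body and the x axis of cradle, either way round below 0.15 rad and angle between each of injector_long, injector_medium, nozzle_body's own z axis and vertical below 0.15 rad and x of injector_medium in the frame of cradle between -0.0325 and -0.0025 m and y of injector_medium in the frame of cradle between -0.013 and 0.013 m and z of injector_medium in the frame of cradle between 0.021 and 0.031 m and x of nozzle_body in the frame of cradle between -0.061 and -0.031 m and y of nozzle_body in the frame of cradle between -0.078 and -0.052 m and z of nozzle_body in the frame of cradle between 0.021 and 0.031 m and ((x of brass_nut in the frame of nut_tray between 0.004 and 0.104 m and y of brass_nut in the frame of nut_tray between -0.058 and 0.058 m and z of brass_nut in the frame of nut_tray between -0.002 and 0.01 m and x of tray_brass_nut in the frame of nut_tray between 0.004 and 0.104 m and y of tray_brass_nut in the frame of nut_tray between -0.058 and 0.058 m and z of tray_brass_nut in the frame of nut_tray between -0.002 and 0.01 m) or (x of brass_nut in the frame of nut_tray between -0.104 and -0.004 m and y of brass_nut in the frame of nut_tray between -0.058 and 0.058 m and z of brass_nut in the frame of nut_tray between -0.002 and 0.01 m and x of tray_brass_nut in the frame of nut_tray between -0.104 and -0.004 m and y of tray_brass_nut in the frame of nut_tray between -0.058 and 0.058 m and z of tray_brass_nut in the frame of nut_tray between -0.002 and 0.01 m)) and ((x of steel_nut in the frame of nut_tray between 0.004 and 0.104 m and y of steel_nut in the frame of nut_tray between -0.058 and 0.058 m and z of steel_nut in the frame of nut_tray between -0.002 and 0.01 m and x of tray_steel_nut in the frame of nut_tray between 0.004 and 0.104 m and y of tray_steel_nut in the frame of nut_tray between -0.058 and 0.058 m and z of tray_steel_nut in the frame of nut_tray between -0.002 and 0.01 m) or (x of steel_nut in the frame of nut_tray between -0.104 and -0.004 m and y of steel_nut in the frame of nut_tray between -0.058 and 0.058 m and z of steel_nut in the frame of nut_tray between -0.002 and 0.01 m and x of tray_steel_nut in the frame of nut_tray between -0.104 and -0.004 m and y of tray_steel_nut in the frame of nut_tray between -0.058 and 0.058 m and z of tray_steel_nut in the frame of nut_tray between -0.002 and 0.01 m)) and angle between each of brass_nut, steel_nut's own z axis and vertical below 0.2 rad and linear speed of each of injector_long, injector_medium, nozzle_body, brass_nut, steel_nut below 0.02 m/s); the robot touches nothing.
It fails at once if a nut that was already in the tray is moved by more than 40 mm (distance of any of tray_brass_nut, tray_steel_nut from where it was at the start of the episode above 0.04 m).
It also fails if it takes over 106 s, if anything falls off the work surface, if the arm or the gripper's body presses on something with over 40 N, if the wrist force passes 120 N, or if a joint passes its speed limit or range.

## Working session

There is one attempt and no reset: what is moved stays moved. The work goes in short steps, Python scripts to look and compute and a tool call to move; the robot and the scene stay as the last step left them, time stands still between calls to the robot, and variables do not carry over. Pictures are saved under pics/ and viewed, at most 14 in all, crops included, and the job is handed in when it is done.

Besides the shell and the picture viewer there is one more tool, called after "Emit:" by a JSON object that holds its "fn" and its "kwargs", one argument or row to a line. move_arm: Moves the arm, as the interface text tells. Its arguments: {"type":"object","properties":{"motion":{"type":"array","items":{"type":"array","items":{"type":"number"}}},"grip_force":{"type":"number"}},"required":["motion"]}

```bash
mkdir -p pics; python3 - <<'E'
from rig import sensors, grab_frame, camera_params
import cv2,numpy as np
for n in ("top","side"):
    p,d=grab_frame(n); c=camera_params(n)
    np.savez(n+".npz",p=p,d=d,K=c["camera_matrix"],T=c["world_from_camera"])
    cv2.imwrite(f"pics/{n}0.png",p[:,:,::-1]); print(n,np.round(c["camera_matrix"],1).tolist(),np.round(c["world_from_camera"],3).tolist())
s=sensors.sense();print(s)
E
```

```text
top [[564.6, 0.0, 318.9], [0.0, 564.6, 244.4], [0.0, 0.0, 1.0]] [[0.021, -0.988, 0.154, 408.076], [-1.0, -0.024, -0.014, -17.506], [0.018, -0.153, -0.988, 1013.395], [0.0, 0.0, 0.0, 1.0]]
side [[537.4, 0.0, 318.4], [0.0, 537.4, 239.5], [0.0, 0.0, 1.0]] [[-0.829, 0.459, -0.318, 945.006], [0.558, 0.696, -0.451, 525.416], [0.014, -0.552, -0.834, 1044.212], [0.0, 0.0, 0.0, 1.0]]
{'clock': 0.1, 'qpos': array([ 1.33055857e+00,  3.53596215e-01,  1.63407180e+00,  4.45561922e-05,
        1.15518526e+00, -2.40634586e-03]), 'qvel': array([ 6.74564784e-04, -7.27782730e-04, -3.64925998e-03,  8.37502590e-05,
        1.98257741e-03,  8.61928855e-04]), 'joint_efforts': array([-4.89317117e-04, -6.06351328e+01, -3.42817712e+01,  2.47718884e-05,
        3.86742715e-03,  1.89280591e-06]), 'eef_pos': array([147.12374405, 606.95049505, 197.22080445]), 'tcp_rot': array([-3.14033213e+00, -4.37737804e-05,  2.90374320e+00]), 'contact_force': array([-0.13174144,  0.29593114, -0.05842929]), 'wrist_torque': array([0.01888627, 0.04183988, 0.01475983]), 'grasp_force': 0.0, 'opening': 0.9988281097431443}
```

View pics/top0.png

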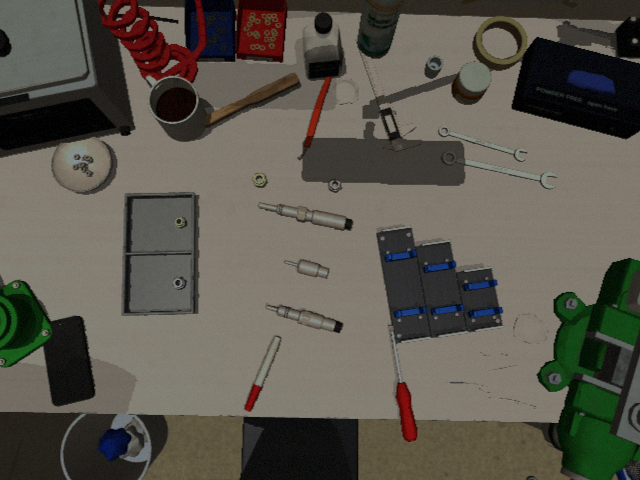

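View pics/side0.png

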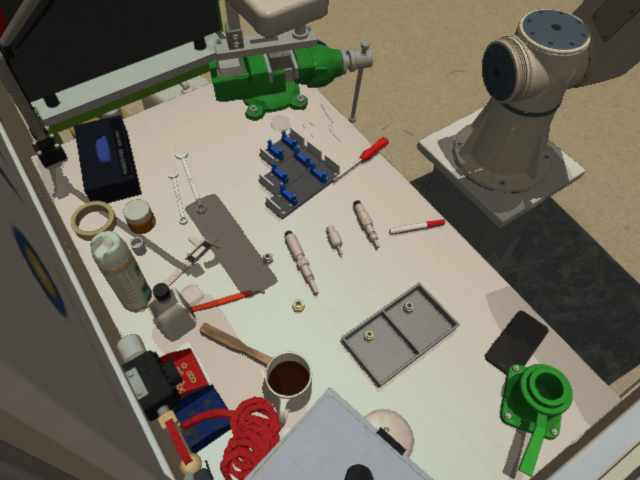

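The top view shows the long injector at (260,205)–(352,224), the nozzle body at (285,263)–(328,272), and the medium injector at (266,306)–(342,327). The brass nut is at (260,180) and the steel nut at (335,185). The tray spans (125,194)–(197,314), with its brass nut at (180,222) and steel nut at (178,284). The cradle's blue saddles are around (385–500,255–315). The side view shows the same parts, with the arm out of the way.

```bash
cat > h.py <<'E'
import numpy as np,cv2
from rig import sensors, grab_frame, camera_params
def shot(n,save=None):
    c=camera_params(n); p,d=grab_frame(n)
    if save: cv2.imwrite(f"pics/{save}.png",p[:,:,::-1])
    return p,d,c["camera_matrix"],np.array(c["world_from_camera"])
def load(n):
    z=np.load(n+".npz"); return z["p"],z["d"],z["K"],z["T"]
def cloud(d,K,T):
    v,u=np.indices(d.shape); 
    P=np.stack([(u-K[0,2])/K[0,0]*d,(v-K[1,2])/K[1,1]*d,d],-1)@T[:3,:3].T+T[:3,3]
    P[d<=0]=np.nan; return P
def ray(u,v,K,T):
    r=T[:3,:3]@np.array([(u-K[0,2])/K[0,0],(v-K[1,2])/K[1,1],1]); return T[:3,3],r/np.linalg.norm(r)
def onplane(u,v,z,K,T):
    o,r=ray(u,v,K,T); return o+r*(z-o[2])/r[2]
def tri(a,b):
    (o1,r1),(o2,r2)=a,b; A=np.stack([r1,-r2],1); s=np.linalg.lstsq(A,o2-o1,rcond=None)[0]
    p,q=o1+r1*s[0],o2+r2*s[1]; return (p+q)/2,np.linalg.norm(p-q)
def blue(p):
    h=cv2.cvtColor(p,cv2.COLOR_RGB2HSV); return cv2.inRange(h,(105,130,60),(125,255,255))
def blobs(m,amin):
    n,l,s,c=cv2.connectedComponentsWithStats(m); return [(c[i],s[i],l==i) for i in range(1,n) if s[i,4]>=amin]
E
python3 - <<'E'
from h import *
np.set_printoptions(precision=1,suppress=True)
for n in("top","side"):
    p,d,K,T=load(n); P=cloud(d,K,T)
    win=(P[...,0]>250)&(P[...,0]<720)&(P[...,1]>-380)&(P[...,1]<400)
    flat=win&(np.abs(P[...,2])<6); print(n,"bench z",np.nanmedian(P[...,2][flat]),np.nanstd(P[...,2][flat]))
    m=(win&(P[...,2]>7)).astype(np.uint8)
    for c,s,l in blobs(m,25):
        q=P[l]; xy=q[:,:2]; (cx,cy),(w,h),a=cv2.minAreaRect(xy.astype(np.float32))
        print(c,s[4],"rect",np.array([cx,cy,w,h,a]),"med",np.median(q,0),"z95",np.percentile(q[:,2],95))
    print("blue")
    for c,s,l in blobs(blue(p),15):
        q=np.nanmedian(P[l],0); 
        if win[l].mean()>.5: print(c,s[4],q,np.nanpercentile(P[l][:,2],90))
E
```

```text
top bench z -0.8313736289237568 2.1907532033371404
[ 95.5 171.7] 632 rect [683.5 374.   51.5  72.7  89.5] med [687.1 376.1  12.9] z95 22.937610467656633
[258.6 179.4] 123 rect [682.   81.3  23.4  26.2  52.9] med [680.   80.3  13.8] z95 19.77826234186486
[334.1 185.1] 103 rect [675.  -57.3  22.7  21.4  12.9] med [672.7 -56.8  12.9] z95 19.385863684980187
[152.7 250.6] 1793 rect [541.3 252.8 218.  126.2   3.1] med [541.4 277.   22. ] z95 25.64944302436529
[310.2 215.7] 1042 rect [617.5  -4.  170.6  25.6  79.4] med [614.2 -18.3  20.7] z95 25.708002060057026
[179.4 222.1] 87 rect [598.2 220.3  19.6  17.6  67.5] med [597.1 218.6  15.1] z95 21.91606614954883
[430.9 301.9] 6955 rect [ 431.1 -255.8  347.3  203.3    6.5] med [ 472.1 -221.8    9.6] z95 37.361725414264306
[309.4 268.4] 426 rect [521.7  -8.8  79.   25.   76.3] med [518.9 -16.5  20.7] z95 25.945388605929992
[178.2 282.8] 102 rect [488.3 215.3  21.3  19.8  47.3] med [488.4 214.2  15.7] z95 22.636079223997605
[307.3 318.4] 844 rect [433.6  -6.5 135.6  24.9  75.5] med [431.6 -15.5  20.4] z95 25.319545836113807
[ 76.8 366.2] 1314 rec
[... 1807 characters left out ...]
  81.2] med [681.2  83.8  13.2] z95 19.56361443335431
[408.4 306.9] 82 rect [487.8 216.   20.   19.3  49.2] med [489.7 217.1  16. ] z95 22.67114829604612
[512.8 333.5] 791 rect [351.1 377.  148.6  46.7   0.8] med [339.2 384.4   9. ] z95 11.854633598964483
[368.8 335.3] 69 rect [597.2 221.7  17.   17.   54.4] med [598.  222.1  15.9] z95 22.140486326735296
[385.2 418.8] 607 rect [674.9 373.9  39.3  73.8  29.5] med [672.9 373.1  14.5] z95 23.567731977261626
blue
[294.9 147.4] 178 [ 450.9 -281.    26.5] 40.23857713108707
[275.4 149.8] 93 [ 496.2 -312.5   26.1] 41.31021521815169
[316.6 170.6] 129 [ 447.1 -198.5   25.9] 40.221326923428386
[283.9 183.4] 234 [ 537.3 -197.3   25.8] 41.454550044016344
```

```bash
cat >> h.py <<'E'
from scipy.spatial.transform import Rotation as Rn
def pose():
    s=sensors.sense(); return s["eef_pos"],Rn.from_euler("xyz",s["tcp_rot"])
def plan(*targets):
    "targets (x,y,z mm,yaw deg): rotvec + shift in tool axes from the present pose"
    p,R=pose()
    for x,y,z,yaw in targets:
        rv=(R.inv()*Rn.from_euler("xyz",[180,0,yaw],degrees=True)).as_rotvec()
        sh=R.inv().apply(np.array([x,y,z])-p)/1000
        print((x,y,z,yaw),"->",np.round(rv,3),np.round(sh,4),"deg",np.degrees(np.linalg.norm(rv)).round(1),"mm",np.linalg.norm(sh*1000).round())
E
python3 - <<'E'
from h import *
np.set_printoptions(precision=2,suppress=True)
A=[];pts=[]
for n in("top","side"):
    p,d,K,T=load(n);P=cloud(d,K,T); m=(blue(p)>0)&(P[...,2]>37)&(P[...,2]<48)&(P[...,1]<-130)
    pts.append(P[m])
Q=np.vstack(pts); print([len(a) for a in pts], Q[:,2].mean())
model=np.array([[50,65],[-50,65],[20.5,0],[-55.5,0],[-22,-65],[-70,-65]],float)
th,t=.165,np.array([490,-257.])
for it in range(15):
    R=np.array([[np.cos(th),-np.sin(th)],[np.sin(th),np.cos(th)]]); M=model@R.T+t
    dd=np.linalg.norm(Q[:,None,:2]-M[None],axis=2); k=dd.argmin(1)
    C=[]
    for i in range(6):
        q=Q[(k==i)&(dd.min(1)<45),:2].astype(np.float32); C.append(cv2.minAreaRect(q)[0])
    C=np.array(C); mc,cc=model.mean(0),C.mean(0); H=(model-mc).T@(C-cc); th=np.arctan2(H[0,1]-H[1,0],H[0,0]+H[1,1])
    R=np.array([[np.cos(th),-np.sin(th)],[np.sin(th),np.cos(th)]]); t=cc-R@mc
print("cradle",t,np.degrees(th)); print(C-(model@R.T+t))
for b in [(0,65),(-17.5,0),(-46,-65)]: print(b,R@b+t)
c=camera_params("wrist"); p,Rt=pose(); Tw=np.array(c["world_from_camera"])
print("wrist cam in tool: t",Rt.inv().apply(Tw[:3,3]-p),"\n",Rt.as_matrix().T@Tw[:3,:3], c["camera_matrix"][0][0])
P=cloud(*load("side")[1:]); q=P[(P[...,2]>60)&(P[...,0]>150)&(P[...,0]<800)&(abs(P[...,1])<420)]; print("high stuff",len(q),q.min(0),q.max(0),np.percentile(q,[5,50,95],axis=0))
plan((500,200,260,120),(600,30,260,80))
E
```

```text
[245, 135] 41.430434695403974
cradle [ 506.16 -247.62] 10.121622472393625
[[ 0.35  0.73]
 [ 0.2  -1.06]
 [ 0.67 -0.33]
 [-1.46  0.38]
 [-0.43 -0.35]
 [ 0.67  0.63]]
(0, 65) [ 494.74 -183.63]
(-17.5, 0) [ 488.94 -250.69]
(-46, -65) [ 472.3  -319.69]
wrist cam in tool: t [  69.75   -0.96 -177.37] 
 [[-0.   -0.96 -0.27]
 [ 1.   -0.    0.  ]
 [-0.   -0.27  0.96]] 425.64931646325806
high stuff 5159 [640.37  22.77  60.  ] [799.99 419.98 725.56] [[660.69  71.04  76.45]
 [745.51 185.23 219.24]
 [795.38 411.1  723.36]]
(500, 200, 260, 120) -> [-0.    0.    0.81] [-0.44 -0.31 -0.06] deg 46.4 mm 542.0
(600, 30, 260, 80) -> [-0.    0.    1.51] [-0.58 -0.45 -0.06] deg 86.4 mm 736.0
```

```bash
python3 -c "
from h import *
plan((420,300,260,120),(650,35,230,85),(650,35,120,85))"
```

```text
(420, 300, 260, 120) -> [-0.001  0.     0.809] [-0.3375 -0.2341 -0.0625] deg 46.4 mm 415.0
(650, 35, 230, 85) -> [-1.00e-03  1.00e-03  1.42e+00] [-0.6235 -0.4374 -0.0323] deg 81.4 mm 762.0
(650, 35, 120, 85) -> [-1.00e-03  1.00e-03  1.42e+00] [-0.6235 -0.4373  0.0777] deg 81.4 mm 765.0
```

Units first: shifts go in shares of 0.4 m and turns go in shares of 2 rad. So -0.36 m is -0.9, -0.315 m is -0.7875, 0.81 rad is 0.405.

Emit:
{"fn": "move_arm", "kwargs": {
  "motion": [
    [0, 0, 0.05, -0.1, -0.075, -0.075, 0.06],
    [0, 0, 0.1, -0.2, -0.15, -0.15, 0.06],
    [0, 0, 0.15, -0.325, -0.225, -0.15, 0.06],
    [0, 0, 0.2, -0.45, -0.3, -0.15, 0.06],
    [0, 0, 0.25, -0.5625, -0.3875, -0.15, 0.06],
    [0, 0, 0.3, -0.675, -0.475, -0.15, 0.06],
    [0, 0, 0.35, -0.7875, -0.55, -0.15, 0.06],
    [0, 0, 0.405, -0.9, -0.625, -0.15, 0.06]
  ],
  "grip_force": 40
}}

```text
clock: 1.1
eef_pos: [439.0, 278.1, 257.8]
tcp_rot: [-3.141, -0.0, 2.09]
contact_force: [0.3, 0.3, -0.4]
opening: 0.701
grasp_force: 0.0
```

```bash
python3 -c "
from h import *
print(pose()[0],sensors.sense()['clock']);plan((650,35,230,85),(650,35,120,85))"
```

```text
[439.03494666 278.06118287 257.78125706] 1.1
(650, 35, 230, 85) -> [-0.    -0.     0.607] [-0.3157  0.0625  0.0277] deg 34.8 mm 323.0
(650, 35, 120, 85) -> [-0.    -0.     0.607] [-0.3157  0.0625  0.1377] deg 34.8 mm 350.0
```

In the tool's units: -0.3157 m is -0.7893, 0.1377 m is 0.3443, 0.607 rad is 0.3035.

Emit:
{"fn": "move_arm", "kwargs": {
  "motion": [
    [0, 0, 0.05, -0.125, 0.025, 0.025, 0.06],
    [0, 0, 0.1, -0.25, 0.05, 0.05, 0.06],
    [0, 0, 0.15, -0.375, 0.075, 0.1, 0.06],
    [0, 0, 0.2, -0.5, 0.1, 0.15, 0.06],
    [0, 0, 0.25, -0.625, 0.125, 0.2, 0.06],
    [0, 0, 0.3035, -0.725, 0.15, 0.275, 0.06],
    [0, 0, 0.3035, -0.7893, 0.1563, 0.3443, 0.06],
    [0, 0, 0.3035, -0.7893, 0.1563, 0.3443, 0.06]
  ]
}}

```text
clock: 2.1
eef_pos: [648.8, 35.8, 117.2]
tcp_rot: [-3.137, 0.001, 1.485]
contact_force: [0.5, -0.9, -0.6]
opening: 0.706
grasp_force: 0.0
```

```bash
python3 - <<'E'
from h import *
print(pose()[0])
p,d,K,T=shot("wrist","w1"); np.savez("w1.npz",p=p,d=d,K=K,T=T)
P=cloud(d,K,T); np.set_printoptions(precision=1,suppress=True)
win=(P[...,0]>380)&(P[...,0]<710)&(abs(P[...,1])<120)
print("bench",np.nanmedian(P[...,2][win&(abs(P[...,2])<5)]))
for c,s,l in blobs((win&(P[...,2]>6)&(P[...,2]<40)).astype(np.uint8),100):
    q=P[l]; print(c,s,np.array(cv2.minAreaRect(q[:,:2].astype(np.float32))[0]),cv2.minAreaRect(q[:,:2].astype(np.float32))[1:],np.percentile(q[:,2],97))
E
```

```text
[648.76059918  35.75957427 117.21279938]
bench 0.9471583608724927
[361.9 160.4] [344 140  37  42 978] [681.   77.9] ((26.429546356201172, 23.645843505859375), 87.01231384277344) 20.23440246601249
[278.4 298.1] [ 255  169   44  233 6408] [617.1  -7.1] ((171.33982849121094, 25.15847396850586), 79.2556381225586) 27.238756066467527
[ 25.5 319.3] [   2  223   47  179 5592] [433.1  -9.8] ((137.5196075439453, 25.910945892333984), 76.56485748291016) 26.71705860811541
[146.1 316.2] [ 127  255   40  107 2732] [521.6 -12. ] ((79.11566162109375, 25.081361770629883), 77.66282653808594) 26.64703229070539
[363.5 348.6] [347 332  34  34 796] [673.5 -59.1] ((22.15201187133789, 22.133602142333984), 38.49354553222656) 19.91353967887209
```

View pics/w1.png

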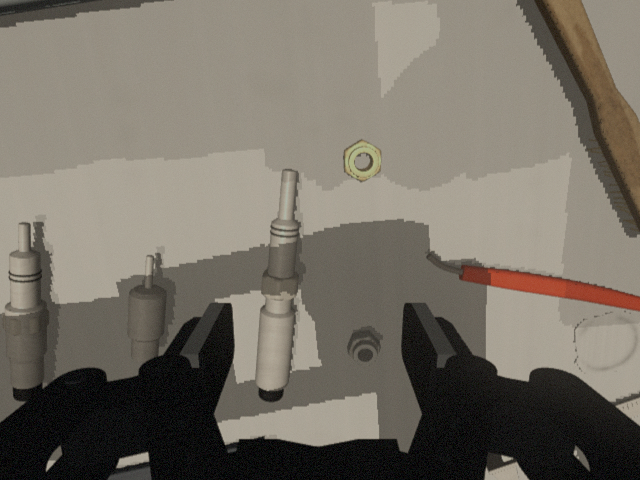

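```bash
python3 - <<'E'
from h import *
z=np.load("w1.npz"); P=cloud(z["d"],z["K"],z["T"])
def widths(c):
    q=P[(np.hypot(P[...,0]-c[0],P[...,1]-c[1])<16)&(P[...,2]>4)&(P[...,2]<15)][:,:2]
    a=np.radians(np.arange(0,180,5)); w=[np.ptp(np.percentile(q@[np.cos(t),np.sin(t)],[1,99])) for t in a]
    f=[sum(w[(i+k)%36] for k in(0,12,24))/3 for i in range(12)]
    print(len(q),dict(zip(range(0,60,5),np.round(f,1))))
widths((681,78)); widths((673.5,-59))
plan((681,80,60,87),(681,80,8,87))
E
```

```text
517 {0: np.float64(23.7), 5: np.float64(24.2), 10: np.float64(24.6), 15: np.float64(25.0), 20: np.float64(25.2), 25: np.float64(25.3), 30: np.float64(25.3), 35: np.float64(25.1), 40: np.float64(24.9), 45: np.float64(24.5), 50: np.float64(24.0), 55: np.float64(23.5)}
495 {0: np.float64(21.0), 5: np.float64(21.1), 10: np.float64(21.1), 15: np.float64(20.9), 20: np.float64(20.8), 25: np.float64(20.6), 30: np.float64(20.4), 35: np.float64(20.4), 40: np.float64(20.4), 45: np.float64(20.5), 50: np.float64(20.8), 55: np.float64(20.9)}
(681, 80, 60, 87) -> [-0.003  0.    -0.033] [0.0457 0.0283 0.0588] deg 1.9 mm 80.0
(681, 80, 8, 87) -> [-0.003  0.    -0.033] [0.0457 0.0284 0.1108] deg 1.9 mm 123.0
```

In the tool's units: 0.108 m is 0.27, 0.0457 m is 0.1143, -0.033 rad is -0.0165.

Emit:
{"fn": "move_arm", "kwargs": {
  "motion": [
    [0, 0, -0.0165, 0.05, 0.0355, 0.05, 0.05],
    [0, 0, -0.0165, 0.1143, 0.0708, 0.1, 0.05],
    [0, 0, -0.0165, 0.1143, 0.0708, 0.15, 0.05],
    [0, 0, -0.0165, 0.1143, 0.0708, 0.2125, 0.05],
    [0, 0, -0.0165, 0.1143, 0.0708, 0.27, 0.05],
    [0, 0, -0.0165, 0.1143, 0.0708, 0.27, 0.05]
  ]
}}

```text
clock: 2.9
eef_pos: [680.0, 80.5, 11.0]
tcp_rot: [-3.138, 0.001, 1.52]
contact_force: [0.2, -0.4, -0.5]
opening: 0.587
grasp_force: 0.0
```

```bash
python3 -c "
from h import *
plan((681,80,4,87))"
```

```text
(681, 80, 4, 87) -> [-0.003  0.001  0.002] [-0.0005  0.001   0.007 ] deg 0.2 mm 7.0
```

Aligned over the nut. Next: lower 7 mm, close, lift.

In the tool's units: -0.066 m is -0.165, 0.007 m is 0.0175.

Emit:
{"fn": "move_arm", "kwargs": {
  "motion": [
    [0, 0, 0, 0, 0.0025, 0.015, 0.05],
    [0, 0, 0, 0, 0.0025, 0.0175, 0.02],
    [0, 0, 0, 0, 0.0025, 0.0175, 0.015],
    [0, 0, 0, 0, 0.0025, 0.0175, 0.015],
    [0, 0, 0, 0, 0.0025, 0.0175, 0.015],
    [0, 0, 0, 0, 0.0025, 0.0175, 0.015],
    [0, 0, 0, 0, 0.0025, -0.05, 0.015],
    [0, 0, 0, 0, 0.0025, -0.165, 0.015]
  ],
  "grip_force": 40
}}

```text
clock: 3.9
eef_pos: [681.5, 80.3, 77.1]
tcp_rot: [-3.138, 0.001, 1.52]
contact_force: [0.2, 0.1, -0.6]
opening: 0.179
grasp_force: 0.0
```

```bash
python3 -c "
from h import *
print(sensors.sense()['eef_pos'],sensors.sense()['opening'])
plan((660,150,110,90),(592,275,80,93),(592,275,10,93))"
```

```text
[681.52643443  80.30621542  77.13160747] 0.1792508516440301
(660, 150, 110, 90) -> [-0.004  0.001 -0.051] [ 0.0685 -0.0252 -0.0328] deg 2.9 mm 80.0
(592, 275, 80, 93) -> [-0.004  0.    -0.103] [ 0.1899 -0.0993 -0.0026] deg 5.9 mm 214.0
(592, 275, 10, 93) -> [-0.004  0.    -0.103] [ 0.1899 -0.0991  0.0674] deg 5.9 mm 225.0
```

```bash
python3 - <<'E'
from h import *
p,d,K,T=shot("wrist","w2"); P=cloud(d,K,T)
win=(P[...,0]>640)&(P[...,0]<720)&(P[...,1]>40)&(P[...,1]<130)
for c,s,l in blobs((win&(P[...,2]>4)&(P[...,2]<40)).astype(np.uint8),60):
    print(c,s,cv2.minAreaRect(P[l][:,:2].astype(np.float32)),np.percentile(P[l][:,2],[3,97]))
E
```

```text
[317.82194935 245.53031466] [ 298  222   41   47 1303] ((681.2523803710938, 78.1209716796875), (26.94016456604004, 23.827680587768555), 86.2309341430664) [ 5.47846458 20.09077373]
```

View pics/w2.png

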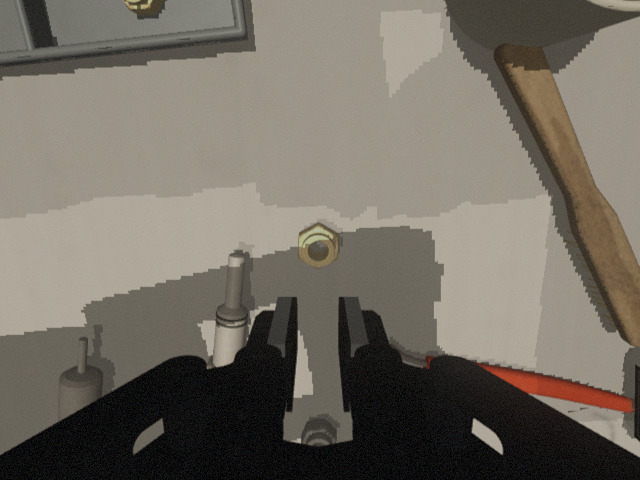

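The picture shows the brass nut still standing at (318,246) under the open gap, unmoved at (681,78). The fingers had not closed in time, so I'll repeat and wait longer.

In the tool's units: 0.0735 m is 0.1838, 0.06 m is 0.15.

Emit:
{"fn": "move_arm", "kwargs": {
  "motion": [
    [0, 0, 0, 0, 0, 0, 0.05],
    [0, 0, 0, 0, 0, 0, 0.05],
    [0, 0, 0, 0, 0, 0, 0.05],
    [0, 0, 0, 0, 0, 0, 0.05],
    [0, 0, 0, -0.005, 0, 0.075, 0.05],
    [0, 0, 0, -0.005, 0, 0.15, 0.05],
    [0, 0, 0, -0.005, 0, 0.1838, 0.05],
    [0, 0, 0, -0.005, 0, 0.1838, 0.05]
  ],
  "grip_force": 40
}}

```text
clock: 4.95
eef_pos: [682.2, 78.4, 3.7]
tcp_rot: [-3.14, 0.0, 1.52]
contact_force: [-0.1, 0.4, 0.4]
opening: 0.584
grasp_force: 0.0
```

Emit:
{"fn": "move_arm", "kwargs": {
  "motion": [
    [0, 0, 0, 0, 0, 0, 0.01],
    [0, 0, 0, 0, 0, 0, 0.01],
    [0, 0, 0, 0, 0, 0, 0.01],
    [0, 0, 0, 0, 0, 0, 0.01],
    [0, 0, 0, 0, 0, 0, 0.01],
    [0, 0, 0, 0, 0, 0, 0.01]
  ]
}}

```text
clock: 5.7
eef_pos: [682.9, 78.5, 4.7]
tcp_rot: [-3.142, 0.0, 1.52]
contact_force: [0.3, 0.2, 0.1]
opening: 0.118
grasp_force: 0.0
```

```bash
python3 - <<'E'
from h import *
print(sensors.sense()['opening'],pose()[0])
p,d,K,T=shot("wrist","w3"); np.set_printoptions(precision=1,suppress=True)
P=cloud(d,K,T); pp,R=pose(); Q=(P-pp)@R.as_matrix()
for v in range(150,360,10): print(v,[ (int(u),Q[v,u].round(0).tolist()) for u in (290,300,318,335,345)])
E
```

```text
0.11753393870924553 [682.94022447  78.49227285   4.70499915]
150 [(290, [58.0, -12.0, 4.0]), (300, [58.0, -7.0, 4.0]), (318, [58.0, 0.0, 3.0]), (335, [58.0, 7.0, 5.0]), (345, [58.0, 11.0, 4.0])]
160 [(290, [54.0, -12.0, 4.0]), (300, [nan, nan, nan]), (318, [54.0, 0.0, 5.0]), (335, [54.0, 7.0, 3.0]), (345, [54.0, 11.0, 4.0])]
170 [(290, [50.0, -12.0, 4.0]), (300, [50.0, -8.0, 4.0]), (318, [50.0, 0.0, 3.0]), (335, [50.0, 7.0, 3.0]), (345, [50.0, 11.0, 4.0])]
180 [(290, [45.0, -12.0, 4.0]), (300, [45.0, -8.0, 3.0]), (318, [45.0, 0.0, 3.0]), (335, [45.0, 7.0, 4.0]), (345, [46.0, 11.0, 3.0])]
190 [(290, [41.0, -12.0, 4.0]), (300, [41.0, -8.0, 4.0]), (318, [41.0, 0.0, 4.0]), (335, [41.0, 7.0, 4.0]), (345, [41.0, 12.0, 4.0])]
200 [(290, [37.0, -12.0, 4.0]), (300, [37.0, -8.0, 4.0]), (318, [37.0, 0.0, 4.0]), (335, [37.0, 7.0, 4.0]), (345, [37.0, 12.0, 4.0])]
210 [(290, [32.0, -12.0, 4.0]), (300, [nan, nan, nan]), (318, [32.0, 0.0, 4.0]), (335, [32.0, 7.0, 5.0]), (345, [33.0, 12.0, 3.0])]
220 [(290, [28.0, -12.0, 4.0]), (300, [28.0, -8.0, 4.0]), (318, [28.0, 0.0, 3.0]), (335, [28.0, 7.0, 4.0]
[... 1110 characters left out ...]

310 [(290, [10.0, -9.0, -50.0]), (300, [10.0, -6.0, -50.0]), (318, [-6.0, 0.0, -15.0]), (335, [10.0, 6.0, -50.0]), (345, [10.0, 9.0, -50.0])]
320 [(290, [10.0, -9.0, -57.0]), (300, [10.0, -6.0, -57.0]), (318, [-20.0, 0.0, 4.0]), (335, [10.0, 5.0, -58.0]), (345, [10.0, 8.0, -57.0])]
330 [(290, [10.0, -8.0, -63.0]), (300, [10.0, -5.0, -63.0]), (318, [-25.0, 0.0, 4.0]), (335, [10.0, 5.0, -64.0]), (345, [10.0, 8.0, -64.0])]
340 [(290, [10.0, -8.0, -70.0]), (300, [9.0, -5.0, -68.0]), (318, [-30.0, 0.0, 4.0]), (335, [9.0, 5.0, -68.0]), (345, [10.0, 8.0, -69.0])]
350 [(290, [8.0, -8.0, -72.0]), (300, [7.0, -5.0, -70.0]), (318, [-36.0, 0.0, 4.0]), (335, [6.0, 5.0, -68.0]), (345, [8.0, 7.0, -72.0])]
```

View pics/w3.png

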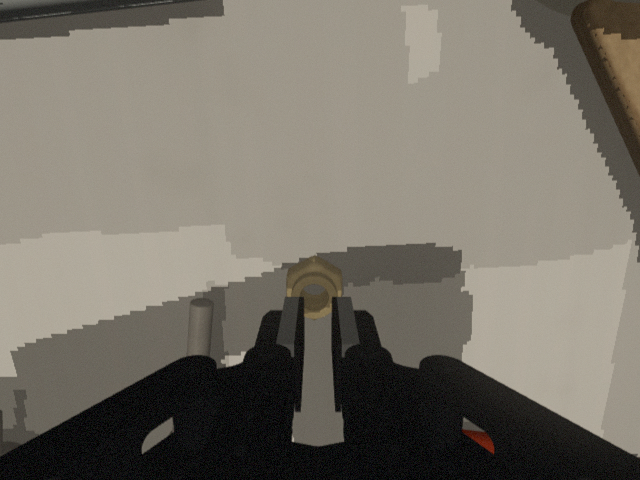

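The picture shows the fingertips ending at row ~297. From depth, that puts them about 39 mm behind the reported TCP, well above the nut at (314,290). So the reported TCP is not at the visible finger ends. I'll open and descend carefully, watching force.

In the tool's units: 0.018 m is 0.045, 0.014 m is 0.035.

Emit:
{"fn": "move_arm", "kwargs": {
  "motion": [
    [0, 0, 0, 0, 0, 0, 0.045],
    [0, 0, 0, 0, 0, 0, 0.045],
    [0, 0, 0, 0, 0, 0, 0.045],
    [0, 0, 0, 0, 0, 0, 0.045],
    [0, 0, 0, 0, 0.0025, 0.0175, 0.045],
    [0, 0, 0, 0, 0.0025, 0.035, 0.045],
    [0, 0, 0, 0, 0.0025, 0.045, 0.045],
    [0, 0, 0, 0, 0.0025, 0.045, 0.045]
  ]
}}

```text
clock: 6.75
eef_pos: [683.5, 78.4, -14.0]
tcp_rot: [-3.141, 0.0, 1.52]
contact_force: [-0.6, 0.2, -0.1]
opening: 0.525
grasp_force: 0.0
```

```bash
cat >> h.py <<'E'
def tip():
    "tip of each finger in the tool frame, from the wrist depth: front face (tool x about 10), nearest the end"
    p,d,K,T=shot("wrist"); P=cloud(d,K,T); pp,R=pose(); Q=(P-pp)@R.as_matrix()
    f=(Q[...,0]>8)&(Q[...,0]<13)&(abs(Q[...,1])<50)&(Q[...,2]<-15)&(Q[...,2]>-75)&(cv2.cvtColor(p,cv2.COLOR_RGB2GRAY)<70)
    for sgn in(-1,1):
        q=Q[f&(sgn*Q[...,1]>0)]; k=q[:,2]>q[:,2].max()-6
        print("finger",sgn,"end z",q[:,2].max().round(1),"y",q[k,1].min().round(1),q[k,1].max().round(1))
E
python3 -c "
from h import *
print(pose()[0],sensors.sense()['contact_force'],sensors.sense()['opening']);tip()"
```

```text
[683.52829033  78.38308059 -13.98751843] [-0.5935153   0.15449768 -0.08976976] 0.5251280536182386
finger -1 end z -18.9 y -11.7 -0.7
finger 1 end z -17.5 y 2.1 5.7
```

```bash
sed -i 's/(abs(Q\[...,1\])<50)/(abs(Q[...,1])<50)\&(abs(Q[...,1])>ymin)/; s/def tip():/def tip(ymin=14):/' h.py
python3 -c "
from h import *
tip(17)"
```

```text
finger -1 end z -39.0 y -29.2 -22.7
finger 1 end z -39.0 y 21.9 28.7
```

Emit:
{"fn": "move_arm", "kwargs": {
  "motion": [
    [0, 0, 0, 0, 0.0025, 0.015, 0.045],
    [0, 0, 0, 0, 0.0025, 0.03, 0.045],
    [0, 0, 0, 0, 0.0025, 0.04, 0.045],
    [0, 0, 0, 0, 0.0025, 0.0475, 0.045],
    [0, 0, 0, 0, 0.0025, 0.0475, 0.045]
  ]
}}

```text
clock: 7.48
eef_pos: [684.7, 78.3, -32.7]
tcp_rot: [-3.141, 0.0, 1.52]
contact_force: [-0.2, 0.0, 0.0]
opening: 0.528
grasp_force: 0.0
```

Emit:
{"fn": "move_arm", "kwargs": {
  "motion": [
    [0, 0, 0, 0, 0, 0, 0.02],
    [0, 0, 0, 0, 0, 0, 0.015],
    [0, 0, 0, 0, 0, 0, 0.015],
    [0, 0, 0, 0, 0, 0, 0.015],
    [0, 0, 0, 0, 0, 0, 0.015],
    [0, 0, 0, 0, 0, 0, 0.015]
  ]
}}

```text
clock: 8.22
eef_pos: [685.3, 78.4, -31.9]
tcp_rot: [3.141, -0.0, 1.52]
contact_force: [0.2, -0.5, 5.0]
opening: 0.259
grasp_force: 39.8
```

Gripped (40 N). I'll lift and check.

In the tool's units: -0.09 m is -0.225, -0.07 m is -0.175.

Emit:
{"fn": "move_arm", "kwargs": {
  "motion": [
    [0, 0, 0, 0, 0, -0.0375, 0.015],
    [0, 0, 0, 0, 0, -0.1, 0.015],
    [0, 0, 0, 0, 0, -0.175, 0.015],
    [0, 0, 0, 0, 0, -0.225, 0.015]
  ]
}}

```text
clock: 8.72
eef_pos: [685.4, 78.4, 59.7]
tcp_rot: [3.14, -0.0, 1.52]
contact_force: [-0.0, -0.4, -0.2]
opening: 0.264
grasp_force: 39.3
```

```bash
python3 -c "
from h import *
plan((592,275,60,93),(592,275,-26,93))"
```

```text
(592, 275, 60, 93) -> [ 0.001 -0.    -0.103] [ 0.1915 -0.1033 -0.0004] deg 5.9 mm 218.0
(592, 275, -26, 93) -> [ 0.001 -0.    -0.103] [ 0.1915 -0.1034  0.0856] deg 5.9 mm 234.0
```

In the tool's units: 0.1915 m is 0.4788, -0.1033 m is -0.2583, -0.103 rad is -0.0515.

Emit:
{"fn": "move_arm", "kwargs": {
  "motion": [
    [0, 0, -0.01, 0.075, -0.0375, -0.025, 0.015],
    [0, 0, -0.025, 0.1875, -0.1, -0.025, 0.015],
    [0, 0, -0.04, 0.3, -0.1625, -0.025, 0.015],
    [0, 0, -0.0515, 0.4125, -0.225, -0.025, 0.015],
    [0, 0, -0.0515, 0.4788, -0.2583, 0, 0.015],
    [0, 0, -0.0515, 0.4788, -0.2583, 0.075, 0.015],
    [0, 0, -0.0515, 0.4788, -0.2583, 0.1375, 0.015],
    [0, 0, -0.0515, 0.4788, -0.2583, 0.1625, 0.015]
  ]
}}

```text
clock: 9.72
eef_pos: [590.4, 274.5, -8.6]
tcp_rot: [-3.139, 0.001, 1.623]
contact_force: [0.4, 0.2, 0.2]
opening: 0.259
grasp_force: 39.3
```

```bash
python3 -c "
from h import *
print(sensors.sense()['clock']); shot('wrist','w4'); plan((592,275,-26,93))"
```

```text
9.725
(592, 275, -26, 93) -> [-0.003  0.001 -0.   ] [0.0006 0.0017 0.0168] deg 0.2 mm 17.0
```

View pics/w4.png

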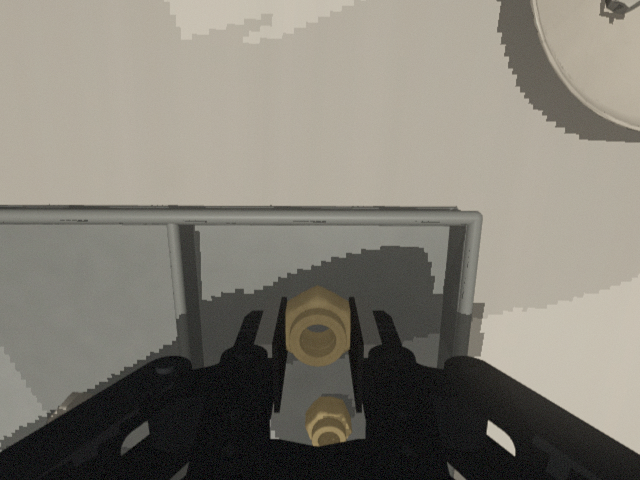

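The brass nut is held upright at (318,325) over the right-hand bay, with the small brass nut at (328,420). Lower and release.

In the tool's units: 0.0195 m is 0.0488, 0.001 m is 0.0025.

Emit:
{"fn": "move_arm", "kwargs": {
  "motion": [
    [0, 0, 0, 0, 0.0025, 0.025, 0.015],
    [0, 0, 0, 0, 0.0025, 0.045, 0.015],
    [0, 0, 0, 0, 0.0025, 0.0488, 0.015],
    [0, 0, 0, 0, 0.0025, 0.0488, 0.015],
    [0, 0, 0, 0, 0.0025, 0.0488, 0.04],
    [0, 0, 0, 0, 0.0025, 0.0488, 0.04],
    [0, 0, 0, 0, 0.0025, 0.0488, 0.04],
    [0, 0, 0, 0, 0.0025, 0.0488, 0.04]
  ]
}}

```text
clock: 10.78
eef_pos: [592.6, 275.0, -26.7]
tcp_rot: [3.141, -0.0, 1.623]
contact_force: [-0.7, -0.1, 0.3]
opening: 0.467
grasp_force: 0.0
```

In the tool's units: -0.1 m is -0.25, -0.08 m is -0.2.

Emit:
{"fn": "move_arm", "kwargs": {
  "motion": [
    [0, 0, 0, 0, 0, -0.05, 0.045],
    [0, 0, 0, 0, 0, -0.125, 0.045],
    [0, 0, 0, 0, 0, -0.2, 0.045],
    [0, 0, 0, 0, 0, -0.25, 0.045],
    [0, 0, 0, 0, 0, -0.25, 0.045]
  ]
}}

```text
clock: 11.4
eef_pos: [593.8, 275.5, 75.4]
tcp_rot: [3.138, -0.001, 1.623]
contact_force: [-0.3, 0.4, -1.1]
opening: 0.527
grasp_force: 0.0
```

```bash
python3 - <<'E'
from h import *
np.set_printoptions(precision=1,suppress=True)
p,d,K,T=shot("wrist"); P=cloud(d,K,T)
win=(P[...,0]>550)&(P[...,0]<640)&(P[...,1]>205)&(P[...,1]<305)
for c,s,l in blobs((win&(P[...,2]>7)&(P[...,2]<30)).astype(np.uint8),60):
    print(c,s,cv2.minAreaRect(P[l][:,:2].astype(np.float32)),np.percentile(P[l][:,2],97))
plan((674,-57,50,67),(674,-57,-33,67))
E
```

```text
[315.  245.6] [ 295  222   41   48 1337] ((592.3656616210938, 274.68157958984375), (23.593233108520508, 27.014814376831055), 2.153416156768799) 23.053976540582962
[319.  334.5] [303 317  33  36 858] ((597.0443115234375, 219.0181884765625), (18.192222595214844, 17.588979721069336), 22.907506942749023) 22.884206134955573
(674, -57, 50, 67) -> [ 0.  -0.   0.5] [-0.3  0.1  0. ] deg 26.0 mm 343.0
(674, -57, -33, 67) -> [ 0.  -0.   0.5] [-0.3  0.1  0.1] deg 26.0 mm 358.0
```

```bash
python3 -c "
from h import *
plan((674,-57,60,67))"
```

```text
(674, -57, 60, 67) -> [ 0.001 -0.001  0.453] [-0.3359  0.0637  0.0138] deg 26.0 mm 342.0
```

In the tool's units: -0.336 m is -0.84, -0.29 m is -0.725, 0.453 rad is 0.2265.

Emit:
{"fn": "move_arm", "kwargs": {
  "motion": [
    [0, 0, 0.035, -0.1, 0.025, 0, 0.045],
    [0, 0, 0.07, -0.225, 0.05, 0, 0.045],
    [0, 0, 0.105, -0.35, 0.075, 0, 0.045],
    [0, 0, 0.14, -0.475, 0.1, 0, 0.045],
    [0, 0, 0.175, -0.6, 0.125, 0, 0.045],
    [0, 0, 0.2265, -0.725, 0.15, 0, 0.045],
    [0, 0, 0.2265, -0.84, 0.16, 0.035, 0.045],
    [0, 0, 0.2265, -0.84, 0.16, 0.035, 0.045]
  ]
}}

```text
clock: 12.45
eef_pos: [672.3, -60.4, 56.4]
tcp_rot: [-3.138, 0.002, 1.166]
contact_force: [0.9, 0.7, -0.2]
opening: 0.527
grasp_force: 0.0
```

```bash
python3 - <<'E'
from h import *
z=shot("wrist","w5"); P=cloud(*z[1:])
for c in [(674,-57)]:
    r=(np.hypot(P[...,0]-c[0],P[...,1]-c[1])<17)
    q=P[r&(P[...,2]>5)&(P[...,2]<40)][:,:2]; print(len(q),cv2.minAreaRect(q.astype(np.float32)),np.percentile(P[r&(P[...,2]<40)][:,2],97))
    q=P[r&(P[...,2]>4)&(P[...,2]<15)][:,:2]
    a=np.radians(np.arange(0,180,5)); w=[np.ptp(np.percentile(q@[np.cos(t),np.sin(t)],[1,99])) for t in a]
    print([round(sum(w[(i+k)%36] for k in(0,12,24))/3,1) for i in range(12)])
    cv2.imwrite("pics/w5c.png",cv2.resize(z[0][200:340,240:400,::-1],None,fx=4,fy=4,interpolation=cv2.INTER_CUBIC))
plan((674,-57,-10,67))
E
```

```text
1314 ((674.4130859375, -60.13404846191406), (22.27922821044922, 24.358898162841797), 34.21387481689453) 19.754757343479493
[np.float64(23.2), np.float64(23.3), np.float64(23.2), np.float64(23.1), np.float64(22.8), np.float64(22.4), np.float64(22.1), np.float64(21.8), np.float64(21.8), np.float64(22.2), np.float64(22.7), np.float64(23.0)]
(674, -57, -10, 67) -> [-0.003  0.001 -0.002] [0.0022 0.001  0.067 ] deg 0.2 mm 67.0
```

View pics/w5c.png

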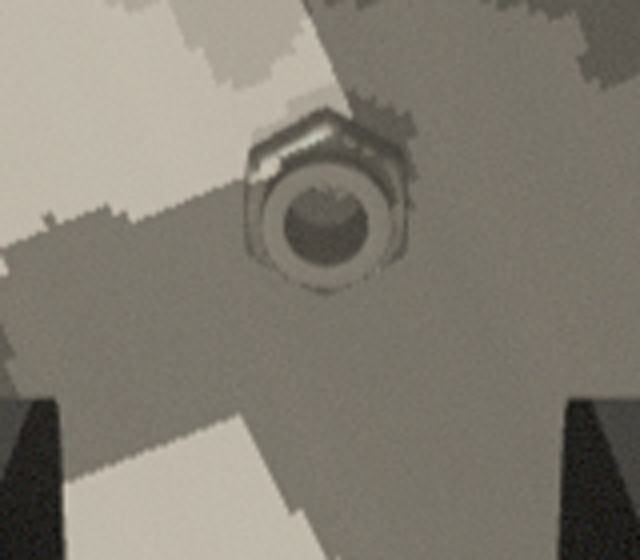

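The crop shows the steel nut's flats squarely left and right between the fingers. Descend and grip.

In the tool's units: 0.0885 m is 0.2213, 0.002 m is 0.005.

Emit:
{"fn": "move_arm", "kwargs": {
  "motion": [
    [0, 0, 0, 0.005, 0.0025, 0.05, 0.045],
    [0, 0, 0, 0.005, 0.0025, 0.1125, 0.045],
    [0, 0, 0, 0.005, 0.0025, 0.1625, 0.045],
    [0, 0, 0, 0.005, 0.0025, 0.195, 0.045],
    [0, 0, 0, 0.005, 0.0025, 0.215, 0.045],
    [0, 0, 0, 0.005, 0.0025, 0.2213, 0.045],
    [0, 0, 0, 0.005, 0.0025, 0.2213, 0.04],
    [0, 0, 0, 0.005, 0.0025, 0.2213, 0.03]
  ]
}}

```text
clock: 13.5
eef_pos: [676.2, -55.9, -28.6]
tcp_rot: [3.141, -0.0, 1.17]
contact_force: [0.5, -0.0, 1.0]
opening: 0.356
grasp_force: 0.0
```

In the tool's units: -0.1 m is -0.25, -0.08 m is -0.2.

Emit:
{"fn": "move_arm", "kwargs": {
  "motion": [
    [0, 0, 0, 0, 0, 0, 0.012],
    [0, 0, 0, 0, 0, 0, 0.012],
    [0, 0, 0, 0, 0, 0, 0.012],
    [0, 0, 0, 0, 0, 0, 0.012],
    [0, 0, 0, 0, 0, -0.05, 0.012],
    [0, 0, 0, 0, 0, -0.125, 0.012],
    [0, 0, 0, 0, 0, -0.2, 0.012],
    [0, 0, 0, 0, 0, -0.25, 0.012]
  ]
}}

```text
clock: 14.5
eef_pos: [676.5, -55.9, 73.3]
tcp_rot: [3.139, -0.001, 1.17]
contact_force: [0.4, 0.1, -1.0]
opening: 0.237
grasp_force: 39.4
```

```bash
python3 -c "
from h import *
plan((560,130,65,80),(486,269,65,93),(486,269,-28,93))"
```

```text
(560, 130, 65, 80) -> [ 0.002 -0.    -0.226] [ 0.1257 -0.1798  0.008 ] deg 13.0 mm 220.0
(486, 269, 65, 93) -> [ 0.002 -0.    -0.453] [ 0.2248 -0.3022  0.0078] deg 26.0 mm 377.0
(486, 269, -28, 93) -> [ 0.002 -0.    -0.453] [ 0.2247 -0.3024  0.1008] deg 26.0 mm 390.0
```

In the tool's units: -0.3023 m is -0.7558, 0.2247 m is 0.5618, -0.453 rad is -0.2265.

Emit:
{"fn": "move_arm", "kwargs": {
  "motion": [
    [0, 0, -0.03, 0.075, -0.1, 0, 0.012],
    [0, 0, -0.06, 0.15, -0.2, 0, 0.012],
    [0, 0, -0.09, 0.225, -0.3, 0, 0.012],
    [0, 0, -0.12, 0.3, -0.4, 0, 0.012],
    [0, 0, -0.15, 0.375, -0.5, 0, 0.012],
    [0, 0, -0.18, 0.45, -0.6, 0, 0.012],
    [0, 0, -0.2265, 0.5125, -0.6875, 0, 0.012],
    [0, 0, -0.2265, 0.5618, -0.7558, 0, 0.012]
  ]
}}

```text
clock: 15.5
eef_pos: [484.0, 270.5, 71.2]
tcp_rot: [3.141, -0.0, 1.625]
contact_force: [-0.0, 0.0, -0.6]
opening: 0.234
grasp_force: 39.4
```

```bash
python3 -c "
from h import *
plan((486,269,-24.5,93))"
```

```text
(486, 269, -24.5, 93) -> [ 0.    -0.     0.002] [-0.0016  0.0019  0.0957] deg 0.1 mm 96.0
```

In the tool's units: 0.0955 m is 0.2388, 0.002 m is 0.005.

Emit:
{"fn": "move_arm", "kwargs": {
  "motion": [
    [0, 0, 0, -0.004, 0.005, 0.0625, 0.012],
    [0, 0, 0, -0.004, 0.005, 0.1375, 0.012],
    [0, 0, 0, -0.004, 0.005, 0.2, 0.012],
    [0, 0, 0, -0.004, 0.005, 0.225, 0.012],
    [0, 0, 0, -0.004, 0.005, 0.2388, 0.012],
    [0, 0, 0, -0.004, 0.005, 0.2388, 0.012],
    [0, 0, 0, -0.004, 0.005, 0.2388, 0.04],
    [0, 0, 0, -0.004, 0.005, 0.2388, 0.04]
  ]
}}

```text
clock: 16.5
eef_pos: [487.6, 267.8, -24.2]
tcp_rot: [3.141, -0.0, 1.623]
contact_force: [0.1, -0.7, -0.1]
opening: 0.467
grasp_force: 0.0
```

In the tool's units: -0.1 m is -0.25, -0.08 m is -0.2.

Emit:
{"fn": "move_arm", "kwargs": {
  "motion": [
    [0, 0, 0, 0, 0, 0, 0.045],
    [0, 0, 0, 0, 0, 0, 0.045],
    [0, 0, 0, 0, 0, -0.05, 0.045],
    [0, 0, 0, 0, 0, -0.125, 0.045],
    [0, 0, 0, 0, 0, -0.2, 0.06],
    [0, 0, 0, 0, 0, -0.25, 0.06],
    [0, 0, 0, 0, 0, -0.25, 0.06]
  ]
}}

```text
clock: 17.38
eef_pos: [488.2, 268.1, 76.6]
tcp_rot: [3.139, -0.001, 1.623]
contact_force: [-0.6, 0.2, 0.1]
opening: 0.701
grasp_force: 0.0
```

```bash
python3 - <<'E'
from h import *
p,d,K,T=shot("wrist"); P=cloud(d,K,T)
win=(P[...,0]>445)&(P[...,0]<528)&(P[...,1]>200)&(P[...,1]<298)
for c,s,l in blobs((win&(P[...,2]>7)&(P[...,2]<30)).astype(np.uint8),60):
    print(c,s,cv2.minAreaRect(P[l][:,:2].astype(np.float32)),np.percentile(P[l][:,2],97))
plan((521,-10,60,77))
E
```

```text
[316.01497797 251.88722467] [ 298  231   37   43 1135] ((487.39727783203125, 263.0082702636719), (21.43272590637207, 25.217254638671875), 2.8691961765289307) 23.13478268967186
[312.84043608 329.21209118] [ 295  310   36   39 1009] ((487.538818359375, 214.23838806152344), (20.47711753845215, 19.16852378845215), 16.383298873901367) 22.965824486587216
(521, -10, 60, 77) -> [ 0.001 -0.001  0.279] [-0.2791  0.0191  0.0153] deg 16.0 mm 280.0
```

In the tool's units: -0.279 m is -0.6975, -0.268 m is -0.67, 0.285 rad is 0.1425.

Emit:
{"fn": "move_arm", "kwargs": {
  "motion": [
    [0, 0, 0.025, -0.1, 0.0075, 0, 0.05],
    [0, 0, 0.05, -0.225, 0.015, 0, 0.05],
    [0, 0, 0.075, -0.35, 0.025, 0, 0.05],
    [0, 0, 0.1, -0.475, 0.0325, 0, 0.05],
    [0, 0, 0.125, -0.5875, 0.04, 0, 0.05],
    [0, 0, 0.1425, -0.67, 0.0475, 0.025, 0.05],
    [0, 0, 0.1425, -0.6975, 0.0475, 0.0383, 0.05],
    [0, 0, 0.1425, -0.6975, 0.0475, 0.0383, 0.05]
  ],
  "grip_force": 60
}}

```text
clock: 18.42
eef_pos: [519.6, -10.2, 58.7]
tcp_rot: [-3.139, 0.0, 1.337]
contact_force: [-0.8, 0.4, -0.4]
opening: 0.588
grasp_force: 0.0
```

```bash
python3 -c "
from h import *
plan((521,-10.5,-33,76.5))"
```

```text
(521, -10.5, -33, 76.5) -> [-0.002  0.     0.002] [0.0001 0.0017 0.0917] deg 0.2 mm 92.0
```

In the tool's units: 0.093 m is 0.2325, 0.091 m is 0.2275.

Emit:
{"fn": "move_arm", "kwargs": {
  "motion": [
    [0, 0, 0, -0.0025, 0.0025, 0.05, 0.05],
    [0, 0, 0, -0.0025, 0.0025, 0.1125, 0.05],
    [0, 0, 0, -0.0025, 0.0025, 0.175, 0.05],
    [0, 0, 0, -0.0025, 0.0025, 0.2075, 0.05],
    [0, 0, 0, -0.0025, 0.0025, 0.2275, 0.05],
    [0, 0, 0, -0.0025, 0.0025, 0.2325, 0.045],
    [0, 0, 0, -0.0025, 0.0025, 0.2325, 0.03],
    [0, 0, 0, -0.0025, 0.0025, 0.2325, 0.01]
  ]
}}

```text
clock: 19.42
eef_pos: [522.0, -11.3, -32.3]
tcp_rot: [3.14, -0.0, 1.338]
contact_force: [-0.7, 0.1, -1.1]
opening: 0.209
grasp_force: 58.8
```

In the tool's units: -0.12 m is -0.3, -0.09 m is -0.225.

Emit:
{"fn": "move_arm", "kwargs": {
  "motion": [
    [0, 0, 0, 0, 0, 0, 0.01],
    [0, 0, 0, 0, 0, 0, 0.01],
    [0, 0, 0, 0, 0, 0, 0.01],
    [0, 0, 0, 0, 0, 0, 0.01],
    [0, 0, 0, 0, 0, -0.05, 0.01],
    [0, 0, 0, 0, 0, -0.125, 0.01],
    [0, 0, 0, 0, 0, -0.225, 0.01],
    [0, 0, 0, 0, 0, -0.3, 0.01]
  ]
}}

```text
clock: 20.42
eef_pos: [521.5, -11.4, 88.5]
tcp_rot: [3.141, -0.0, 1.338]
contact_force: [0.9, 0.2, -1.1]
opening: 0.206
grasp_force: 58.7
```

```bash
python3 -c "
from h import *
plan((472.3,-319.7,80,10.1))"
```

```text
(472.3, -319.7, 80, 10.1) -> [ 1.000e-03 -1.000e-03  1.161e+00] [-0.3113  0.0233  0.0085] deg 66.5 mm 312.0
```

In the tool's units: -0.3113 m is -0.7783, 0.0233 m is 0.0583, 1.161 rad is 0.5805.

Emit:
{"fn": "move_arm", "kwargs": {
  "motion": [
    [0, 0, 0.07, -0.0875, 0.0075, 0, 0.01],
    [0, 0, 0.15, -0.2, 0.015, 0, 0.01],
    [0, 0, 0.23, -0.3125, 0.0225, 0, 0.01],
    [0, 0, 0.31, -0.425, 0.03, 0, 0.01],
    [0, 0, 0.39, -0.5375, 0.0375, 0, 0.01],
    [0, 0, 0.47, -0.65, 0.05, 0, 0.01],
    [0, 0, 0.54, -0.7375, 0.0575, 0, 0.01],
    [0, 0, 0.5805, -0.7783, 0.0583, 0, 0.01]
  ]
}}

```text
clock: 21.42
eef_pos: [471.5, -321.5, 86.9]
tcp_rot: [3.141, -0.0, 0.172]
contact_force: [0.4, -0.1, -0.7]
opening: 0.207
grasp_force: 58.7
```

In the tool's units: 0.03 m is 0.075, 0.02 m is 0.05.

Emit:
{"fn": "move_arm", "kwargs": {
  "motion": [
    [0, 0, 0, 0, 0, 0.05, 0.01],
    [0, 0, 0, 0, 0, 0.075, 0.01],
    [0, 0, 0, 0, 0, 0.075, 0.01]
  ]
}}

```text
clock: 21.8
eef_pos: [471.4, -318.9, 56.1]
tcp_rot: [-3.14, 0.001, 0.177]
contact_force: [-0.0, -0.6, -1.9]
opening: 0.206
grasp_force: 58.8
```

```bash
python3 - <<'E'
from h import *
print(pose()[0]); z=shot("wrist","w6"); np.savez("w6.npz",p=z[0],d=z[1],K=z[2],T=z[3])
P=cloud(*z[1:]); m=(blue(z[0])>0)&(P[...,2]>36)&(P[...,2]<50); Q=P[m]
model=np.array([[50,65],[-50,65],[20.5,0],[-55.5,0],[-22,-65],[-70,-65]],float)
th=np.radians(10.1); R=np.array([[np.cos(th),-np.sin(th)],[np.sin(th),np.cos(th)]]); M=model@R.T+[506.2,-247.6]
dd=np.linalg.norm(Q[:,None,:2]-M[None],axis=2); k=dd.argmin(1)
for i in range(6):
    q=Q[(k==i)&(dd.min(1)<40)]
    if len(q)>20:
        r=cv2.minAreaRect(q[:,:2].astype(np.float32)); print(i,len(q),np.round(np.array(r[0])-M[i],1),np.round(r[1],1),q[:,2].mean().round(1))
plan((472.3,-319.7,-5.5,10.1))
E
```

```text
[ 471.41831861 -318.88841829   56.1279545 ]
0 612 [  3.9 -25.6] [10.9  8.1] 42.8
1 933 [ 1.2 -3.5] [11.  50.9] 42.0
2 992 [-0.1 -3.6] [10.6 51.3] 42.8
3 821 [ 0.5 -3.1] [10.8 50.9] 42.3
4 810 [ 0.1 -3. ] [10.9 50.5] 42.6
(472.3, -319.7, -5.5, 10.1) -> [-0.001  0.001  0.001] [0.0003 0.0006 0.0623] deg 0.1 mm 62.0
```

View pics/w6.png

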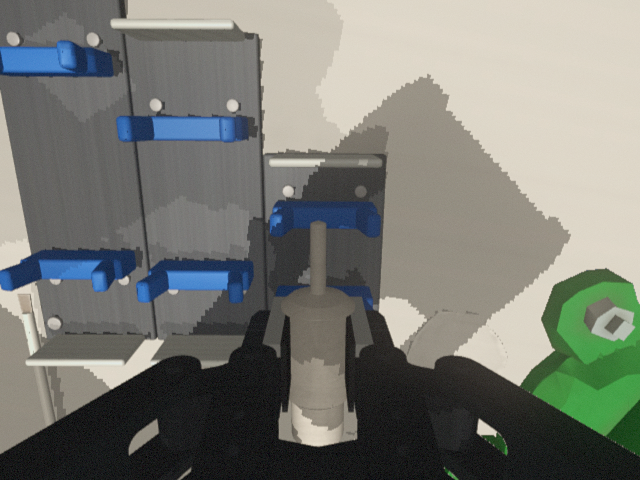

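The view shows the nozzle held pin-up in the image at (318,225)–(318,440), between the short-bay saddles (rows 215 and 300). I'll compare the held part and the saddles directly in this view.

```bash
python3 - <<'E'
from h import *
z=np.load("w6.npz"); P=cloud(z["d"],z["K"],z["T"]); pp,R=pose(); Q=(P-pp)@R.as_matrix()
m=(abs(Q[...,1])<16)&(Q[...,0]>15)&(Q[...,0]<48)&(P[...,2]>90)&(P[...,2]<130)&(blue(z["p"])==0)
q=Q[m]
for a in range(14,48,4):
    s=q[(q[:,0]>=a)&(q[:,0]<a+4)]
    if len(s): print(a,len(s),"y",np.percentile(s[:,1],[1,99]).round(1),"mid",np.percentile(s[:,1],[1,99]).mean().round(1),"world top z",(pp[2]-s[:,2].min()).round(1))
print("pin end x",q[:,0].max())
b=(blue(z["p"])>0)&(P[...,2]>36)&(P[...,2]<50)&(Q[...,1]>-30)&(Q[...,1]<35)&(Q[...,0]>10)&(Q[...,0]<45); s=Q[b]
print("far saddle tool xy",cv2.minAreaRect(s[:,:2].astype(np.float32)))
M=np.array([472.3,-319.7,0]); print("old bay centre in tool",R.inv().apply(M-pp))
E
```

```text
14 178 y [-3.8  4.3] mid 0.2 world top z 107.9
18 187 y [-2.   2.9] mid 0.5 world top z 105.9
22 180 y [-2.   2.9] mid 0.5 world top z 107.3
26 189 y [-1.9  2.9] mid 0.5 world top z 106.1
30 204 y [-1.9  2.9] mid 0.5 world top z 106.4
34 193 y [-1.9  2.9] mid 0.5 world top z 106.2
38 69 y [-1.9  2.8] mid 0.5 world top z 106.4
pin end x 39.27188332462749
far saddle tool xy ((23.854286193847656, 3.5776920318603516), (50.52277755737305, 10.876673698425293), 89.44189453125)
old bay centre in tool [ 0.3061679   0.60482863 56.75077239]
```

In the tool's units: 0.042 m is 0.105, 0.037 m is 0.0925.

Emit:
{"fn": "move_arm", "kwargs": {
  "motion": [
    [0, 0, 0, 0.0013, 0.0063, 0.025, 0.01],
    [0, 0, 0, 0.0013, 0.0063, 0.0625, 0.01],
    [0, 0, 0, 0.0013, 0.0063, 0.0925, 0.01],
    [0, 0, 0, 0.0013, 0.0063, 0.105, 0.01],
    [0, 0, 0, 0.0013, 0.0063, 0.105, 0.01]
  ]
}}

```text
clock: 22.48
eef_pos: [472.7, -321.7, 14.3]
tcp_rot: [-3.141, 0.001, 0.177]
contact_force: [0.4, 0.1, -1.6]
opening: 0.207
grasp_force: 58.8
```

```bash
cat >> h.py <<'E'
def rel(zmin,xr=(12,60),half=20,sh=(0,90)):
    "held part and the saddle ahead of it, in the tool frame"
    p,d,K,T=shot("wrist"); P=cloud(d,K,T); pp,R=pose(); Q=(P-pp)@R.as_matrix(); b=blue(p)>0
    s=Q[(abs(Q[...,1])<half)&(Q[...,0]>xr[0])&(Q[...,0]<xr[1])&(P[...,2]>zmin)&(P[...,2]<zmin+60)&~b]
    for a in range(xr[0],xr[1],8):
        k=s[(s[:,0]>=a)&(s[:,0]<a+8)]
        if len(k)>30: print("part x",a,"y",np.percentile(k[:,1],[1,99]).round(1),"mid",np.percentile(k[:,1],[1,99]).mean().round(1),"top",(pp[2]-np.percentile(k[:,2],3)).round(1))
    print("x end",np.percentile(s[:,0],99.5).round(1))
    s=Q[b&(P[...,2]>36)&(P[...,2]<50)&(abs(Q[...,1])<33)&(Q[...,0]>sh[0])&(Q[...,0]<sh[1])]
    r=cv2.minAreaRect(s[:,:2].astype(np.float32)); print("saddle",np.round(r[0],1),np.round(r[1],1),r[2],"y",s[:,1].min().round(1),s[:,1].max().round(1)); print("tcp",pp.round(1))
E
python3 -c "
from h import *
rel(52,sh=(12,45))"
```

```text
part x 12 y [-18.1  19. ] mid 0.4 top 97.0
part x 20 y [-1.9  3. ] mid 0.6 top 63.9
part x 28 y [-1.8  3. ] mid 0.6 top 63.7
part x 36 y [-1.8  2.9] mid 0.6 top 63.8
x end 38.9
saddle [23.3  0.8] [10.7 50.7] 0.37699422240257263 y -24.5 26.1
tcp [ 473.  -321.9   14.7]
```

In the tool's units: 0.02 m is 0.05, 0.019 m is 0.0475.

Emit:
{"fn": "move_arm", "kwargs": {
  "motion": [
    [0, 0, 0, 0, 0, 0.0175, 0.01],
    [0, 0, 0, 0, 0, 0.035, 0.01],
    [0, 0, 0, 0, 0, 0.0475, 0.01],
    [0, 0, 0, 0, 0, 0.05, 0.01],
    [0, 0, 0, 0, 0, 0.05, 0.01]
  ]
}}

```text
clock: 23.15
eef_pos: [473.0, -321.9, -5.2]
tcp_rot: [-3.141, 0.0, 0.177]
contact_force: [0.1, 0.3, -2.0]
opening: 0.208
grasp_force: 58.8
```

In the tool's units: -0.1 m is -0.25, -0.08 m is -0.2.

Emit:
{"fn": "move_arm", "kwargs": {
  "motion": [
    [0, 0, 0, 0, 0, 0, 0.035],
    [0, 0, 0, 0, 0, 0, 0.038],
    [0, 0, 0, 0, 0, 0, 0.038],
    [0, 0, 0, 0, 0, 0, 0.038],
    [0, 0, 0, 0, 0, -0.05, 0.038],
    [0, 0, 0, 0, 0, -0.125, 0.038],
    [0, 0, 0, 0, 0, -0.2, 0.05],
    [0, 0, 0, 0, 0, -0.25, 0.05]
  ]
}}

```text
clock: 24.15
eef_pos: [473.5, -322.2, 96.4]
tcp_rot: [3.141, -0.001, 0.177]
contact_force: [-0.9, -0.5, -0.4]
opening: 0.588
grasp_force: 0.0
```

```bash
python3 - <<'E'
from h import *
p,d,K,T=shot("wrist"); P=cloud(d,K,T)
pp,R=pose();Q=(P-pp)@R.as_matrix()
s=Q[(abs(Q[...,1])<15)&(abs(Q[...,0])<45)&(P[...,2]>28)&(P[...,2]<60)&(blue(p)==0)]
for a in range(-44,45,8):
    k=s[(s[:,0]>=a)&(s[:,0]<a+8)]
    if len(k)>20: print(a,np.percentile(k[:,1],[1,99]).round(1),"top",(pp[2]-np.percentile(k[:,2],3)).round(1))
plan((433,-9,60,76.5))
E
```

```text
-44 [-10.1   8.3] top 50.2
-36 [-10.    8.3] top 50.0
-28 [-12.7  11. ] top 52.4
-20 [-12.6  11.5] top 53.0
-12 [-12.5  11.4] top 53.0
-4 [-12.4  11.4] top 52.9
4 [-12.3  11.2] top 52.8
12 [-9.5  8.4] top 49.2
20 [-2.8  2.3] top 43.2
28 [-2.7  2.2] top 43.2
36 [-2.7  2.2] top 42.9
(433, -9, 60, 76.5) -> [ 4.000e-03 -1.000e-03 -1.158e+00] [ 0.0142 -0.3165  0.0376] deg 66.4 mm 319.0
```

In the tool's units: -0.3165 m is -0.7913, 0.0376 m is 0.094, -1.158 rad is -0.579.

Emit:
{"fn": "move_arm", "kwargs": {
  "motion": [
    [0, 0, -0.08, 0.005, -0.0875, 0, 0.05],
    [0, 0, -0.16, 0.01, -0.2, 0, 0.05],
    [0, 0, -0.24, 0.015, -0.3125, 0, 0.05],
    [0, 0, -0.32, 0.02, -0.425, 0.025, 0.05],
    [0, 0, -0.4, 0.025, -0.5375, 0.05, 0.05],
    [0, 0, -0.48, 0.03, -0.65, 0.075, 0.05],
    [0, 0, -0.55, 0.035, -0.7375, 0.0875, 0.05],
    [0, 0, -0.579, 0.0355, -0.7913, 0.094, 0.05]
  ]
}}

```text
clock: 25.2
eef_pos: [430.6, -6.3, 56.6]
tcp_rot: [-3.141, 0.0, 1.339]
contact_force: [0.4, -1.3, 0.0]
opening: 0.587
grasp_force: 0.0
```

```bash
cat >> h.py <<'E'
def part(cx,cy,r=100):
    p,d,K,T=shot("wrist"); P=cloud(d,K,T)
    m=(abs(P[...,0]-cx)<45)&(abs(P[...,1]-cy)<r)&(P[...,2]>5)&(P[...,2]<40)
    l=max(blobs(m.astype(np.uint8),50),key=lambda b:b[1][4])[2]
    print("part",cv2.minAreaRect(P[l][:,:2].astype(np.float32)),np.percentile(P[l][:,2],97))
E
python3 -c "
from h import *
part(433,-9);plan((433,-9.5,-33,76.3))"
```

```text
part ((432.7801818847656, -9.649497985839844), (136.92074584960938, 24.902761459350586), 75.71434020996094) 26.842740361792085
(433, -9.5, -33, 76.3) -> [-0.002 -0.     0.009] [-0.0035  0.0042  0.0894] deg 0.5 mm 90.0
```

In the tool's units: 0.091 m is 0.2275, 0.09 m is 0.225, 0.012 rad is 0.006.

Emit:
{"fn": "move_arm", "kwargs": {
  "motion": [
    [0, 0, 0.006, -0.0075, 0.0075, 0.05, 0.05],
    [0, 0, 0.006, -0.0075, 0.0075, 0.1125, 0.05],
    [0, 0, 0.006, -0.0075, 0.0075, 0.175, 0.05],
    [0, 0, 0.006, -0.0075, 0.0075, 0.2075, 0.05],
    [0, 0, 0.006, -0.0075, 0.0075, 0.225, 0.05],
    [0, 0, 0.006, -0.0075, 0.0075, 0.2275, 0.045],
    [0, 0, 0.006, -0.0075, 0.0075, 0.2275, 0.03],
    [0, 0, 0.006, -0.0075, 0.0075, 0.2275, 0.01]
  ]
}}

```text
clock: 26.25
eef_pos: [433.9, -11.4, -33.0]
tcp_rot: [3.141, -0.0, 1.323]
contact_force: [-2.0, -0.2, -0.3]
opening: 0.212
grasp_force: 58.9
```

In the tool's units: -0.12 m is -0.3, -0.09 m is -0.225.

Emit:
{"fn": "move_arm", "kwargs": {
  "motion": [
    [0, 0, 0, 0, 0, 0, 0.01],
    [0, 0, 0, 0, 0, 0, 0.01],
    [0, 0, 0, 0, 0, 0, 0.01],
    [0, 0, 0, 0, 0, 0, 0.01],
    [0, 0, 0, 0, 0, -0.05, 0.01],
    [0, 0, 0, 0, 0, -0.125, 0.01],
    [0, 0, 0, 0, 0, -0.225, 0.01],
    [0, 0, 0, 0, 0, -0.3, 0.01]
  ]
}}

```text
clock: 27.25
eef_pos: [433.8, -11.5, 88.1]
tcp_rot: [3.14, -0.0, 1.323]
contact_force: [-0.5, -0.2, -2.9]
opening: 0.208
grasp_force: 58.8
```

```bash
python3 -c "
from h import *
plan((489,-253.7,80,10.1))"
```

```text
(489, -253.7, 80, 10.1) -> [ 1.000e-03 -1.000e-03  1.147e+00] [-0.2213  0.113   0.0082] deg 65.7 mm 249.0
```

In the tool's units: -0.2213 m is -0.5533, 0.113 m is 0.2825, 1.147 rad is 0.5735.

Emit:
{"fn": "move_arm", "kwargs": {
  "motion": [
    [0, 0, 0.07, -0.0625, 0.03, 0, 0.01],
    [0, 0, 0.15, -0.1425, 0.07, 0, 0.01],
    [0, 0, 0.23, -0.225, 0.1125, 0, 0.01],
    [0, 0, 0.31, -0.3, 0.155, 0, 0.01],
    [0, 0, 0.39, -0.375, 0.195, 0, 0.01],
    [0, 0, 0.47, -0.45, 0.2325, 0, 0.01],
    [0, 0, 0.54, -0.5175, 0.265, 0, 0.01],
    [0, 0, 0.5735, -0.5533, 0.2825, 0, 0.01]
  ]
}}

```text
clock: 28.25
eef_pos: [488.9, -255.2, 86.5]
tcp_rot: [3.141, -0.0, 0.172]
contact_force: [0.1, 0.5, -2.4]
opening: 0.202
grasp_force: 58.9
```

In the tool's units: 0.065 m is 0.1625, 0.055 m is 0.1375.

Emit:
{"fn": "move_arm", "kwargs": {
  "motion": [
    [0, 0, 0, 0, 0, 0.075, 0.01],
    [0, 0, 0, 0, 0, 0.1375, 0.01],
    [0, 0, 0, 0, 0, 0.1625, 0.01],
    [0, 0, 0, 0, 0, 0.1625, 0.01]
  ]
}}

```text
clock: 28.75
eef_pos: [488.4, -253.5, 21.1]
tcp_rot: [-3.141, 0.001, 0.176]
contact_force: [-0.6, -0.0, -2.5]
opening: 0.204
grasp_force: 58.9
```

```bash
python3 -c "
from h import *
rel(56,xr=(12,90),sh=(22,60));plan((489,-253.7,-6,10.1))"
```

```text
part x 12 y [-18.1  19. ] mid 0.4 top 102.9
part x 20 y [-8.3  9.2] mid 0.5 top 77.6
part x 28 y [-8.7  9.5] mid 0.4 top 77.9
part x 36 y [-8.3  9. ] mid 0.3 top 77.6
part x 44 y [-7.9  8.9] mid 0.5 top 77.3
part x 52 y [-3.   3.7] mid 0.3 top 72.2
part x 60 y [-2.9  3.9] mid 0.5 top 72.1
part x 68 y [-2.9  3.9] mid 0.5 top 72.0
x end 69.3
saddle [38.1  0.4] [10.7 50.8] 0.2022615522146225 y -25.0 25.8
tcp [ 489.  -253.8   21.8]
(489, -253.7, -6, 10.1) -> [ 0. -0. -0.] [-0.     -0.0001  0.0278] deg 0.0 mm 28.0
```

In the tool's units: 0.0275 m is 0.0688, 0.025 m is 0.0625.

Emit:
{"fn": "move_arm", "kwargs": {
  "motion": [
    [0, 0, 0, 0, 0, 0.025, 0.01],
    [0, 0, 0, 0, 0, 0.0475, 0.01],
    [0, 0, 0, 0, 0, 0.0625, 0.01],
    [0, 0, 0, 0, 0, 0.0688, 0.01],
    [0, 0, 0, 0, 0, 0.0688, 0.01]
  ]
}}

```text
clock: 29.42
eef_pos: [488.7, -253.7, -6.4]
tcp_rot: [-3.141, 0.0, 0.176]
contact_force: [0.4, -0.2, -1.8]
opening: 0.205
grasp_force: 58.9
```

Emit:
{"fn": "move_arm", "kwargs": {
  "motion": [
    [0, 0, 0, 0, 0, 0, 0.035],
    [0, 0, 0, 0, 0, 0, 0.038],
    [0, 0, 0, 0, 0, 0, 0.038],
    [0, 0, 0, 0, 0, 0, 0.038],
    [0, 0, 0, 0, 0, -0.05, 0.038],
    [0, 0, 0, 0, 0, -0.125, 0.038],
    [0, 0, 0, 0, 0, -0.2, 0.05],
    [0, 0, 0, 0, 0, -0.25, 0.05]
  ]
}}

```text
clock: 30.42
eef_pos: [489.2, -254.0, 95.3]
tcp_rot: [3.141, -0.001, 0.176]
contact_force: [1.0, 0.2, -0.5]
opening: 0.585
grasp_force: 0.0
```

```bash
python3 -c "
from h import *
plan((617,-7,60,79.3))"
```

```text
(617, -7, 60, 79.3) -> [ 1.000e-03 -0.000e+00 -1.208e+00] [ 0.169  -0.2209  0.0352] deg 69.2 mm 280.0
```

In the tool's units: -0.2209 m is -0.5523, 0.169 m is 0.4225, -1.208 rad is -0.604.

Emit:
{"fn": "move_arm", "kwargs": {
  "motion": [
    [0, 0, -0.08, 0.05, -0.0625, 0, 0.05],
    [0, 0, -0.16, 0.105, -0.1375, 0, 0.05],
    [0, 0, -0.24, 0.1625, -0.2125, 0, 0.05],
    [0, 0, -0.32, 0.22, -0.2875, 0.025, 0.05],
    [0, 0, -0.4, 0.2775, -0.3625, 0.05, 0.05],
    [0, 0, -0.48, 0.335, -0.4375, 0.075, 0.05],
    [0, 0, -0.56, 0.3875, -0.5075, 0.0875, 0.05],
    [0, 0, -0.604, 0.4225, -0.5523, 0.088, 0.05]
  ]
}}

```text
clock: 31.42
eef_pos: [616.8, -5.1, 58.0]
tcp_rot: [-3.141, -0.0, 1.389]
contact_force: [-0.4, -0.9, 0.0]
opening: 0.585
grasp_force: 0.0
```

```bash
python3 -c "
from h import *
part(617,-7);plan((617,-7,-33,79.3))"
```

```text
part ((616.910400390625, -7.466804504394531), (171.9407958984375, 25.29275894165039), 79.47957611083984) 27.210941903854124
(617, -7, -33, 79.3) -> [ 0.001 -0.001  0.008] [-0.0039 -0.0006  0.0914] deg 0.5 mm 91.0
```

In the tool's units: 0.093 m is 0.2325, 0.091 m is 0.2275, 0.005 rad is 0.0025.

Emit:
{"fn": "move_arm", "kwargs": {
  "motion": [
    [0, 0, 0.0025, -0.0063, 0, 0.05, 0.05],
    [0, 0, 0.0025, -0.0063, 0, 0.1125, 0.05],
    [0, 0, 0.0025, -0.0063, 0, 0.175, 0.05],
    [0, 0, 0.0025, -0.0063, 0, 0.2075, 0.05],
    [0, 0, 0.0025, -0.0063, 0, 0.2275, 0.05],
    [0, 0, 0.0025, -0.0063, 0, 0.2325, 0.045],
    [0, 0, 0.0025, -0.0063, 0, 0.2325, 0.03],
    [0, 0, 0.0025, -0.0063, 0, 0.2325, 0.01]
  ]
}}

```text
clock: 32.48
eef_pos: [617.1, -9.2, -32.9]
tcp_rot: [3.14, -0.0, 1.379]
contact_force: [-0.4, -0.4, -1.8]
opening: 0.207
grasp_force: 59.3
```

In the tool's units: -0.12 m is -0.3, -0.09 m is -0.225.

Emit:
{"fn": "move_arm", "kwargs": {
  "motion": [
    [0, 0, 0, 0, 0, 0, 0.01],
    [0, 0, 0, 0, 0, 0, 0.01],
    [0, 0, 0, 0, 0, 0, 0.01],
    [0, 0, 0, 0, 0, 0, 0.01],
    [0, 0, 0, 0, 0, -0.05, 0.01],
    [0, 0, 0, 0, 0, -0.125, 0.01],
    [0, 0, 0, 0, 0, -0.225, 0.01],
    [0, 0, 0, 0, 0, -0.3, 0.01]
  ]
}}

```text
clock: 33.48
eef_pos: [616.7, -9.1, 88.6]
tcp_rot: [3.139, -0.0, 1.379]
contact_force: [-0.3, -0.0, -3.2]
opening: 0.21
grasp_force: 59.0
```

```bash
python3 -c "
from h import *
plan((495,-186.7,85,10.1))"
```

```text
(495, -186.7, 85, 10.1) -> [ 0.002 -0.002  1.203] [-0.1975 -0.0855  0.0034] deg 68.9 mm 215.0
```

In the tool's units: -0.1975 m is -0.4938, -0.0855 m is -0.2138, 1.203 rad is 0.6015.

Emit:
{"fn": "move_arm", "kwargs": {
  "motion": [
    [0, 0, 0.07, -0.055, -0.0225, 0, 0.01],
    [0, 0, 0.15, -0.125, -0.05, 0, 0.01],
    [0, 0, 0.23, -0.195, -0.08, 0, 0.01],
    [0, 0, 0.31, -0.2625, -0.11, 0, 0.01],
    [0, 0, 0.39, -0.325, -0.14, 0, 0.01],
    [0, 0, 0.47, -0.3875, -0.1675, 0, 0.01],
    [0, 0, 0.55, -0.45, -0.195, 0, 0.01],
    [0, 0, 0.6015, -0.4938, -0.2138, 0, 0.01]
  ]
}}

```text
clock: 34.48
eef_pos: [493.8, -187.6, 86.9]
tcp_rot: [3.141, -0.001, 0.171]
contact_force: [0.3, 0.3, -2.5]
opening: 0.208
grasp_force: 59.0
```

In the tool's units: 0.065 m is 0.1625, 0.055 m is 0.1375.

Emit:
{"fn": "move_arm", "kwargs": {
  "motion": [
    [0, 0, 0, 0, 0, 0.075, 0.01],
    [0, 0, 0, 0, 0, 0.1375, 0.01],
    [0, 0, 0, 0, 0, 0.1625, 0.01],
    [0, 0, 0, 0, 0, 0.1625, 0.01]
  ]
}}

```text
clock: 34.98
eef_pos: [494.4, -186.6, 20.9]
tcp_rot: [-3.141, 0.0, 0.176]
contact_force: [0.7, 0.3, -2.4]
opening: 0.209
grasp_force: 58.9
```

```bash
python3 -c "
from h import *
rel(56,xr=(12,110),sh=(30,72));plan((495,-186.7,-6,10.1))"
```

```text
part x 12 y [-17.8  19. ] mid 0.6 top 102.4
part x 20 y [-8.5  9.6] mid 0.6 top 77.8
part x 28 y [-8.5  9.4] mid 0.5 top 77.8
part x 36 y [-8.5  9.6] mid 0.6 top 77.9
part x 44 y [-8.7  9.6] mid 0.4 top 78.0
part x 52 y [-7.   7.8] mid 0.4 top 76.0
part x 60 y [-4.3  5.1] mid 0.4 top 73.5
part x 68 y [-4.2  5.4] mid 0.6 top 73.6
part x 76 y [-4.4  5.3] mid 0.4 top 73.6
part x 84 y [-4.3  5.2] mid 0.4 top 73.5
x end 86.4
saddle [50.5  0.5] [10.9 51. ] 1.0972975492477417 y -25.0 26.0
tcp [ 494.9 -186.8   21.4]
(495, -186.7, -6, 10.1) -> [ 0.    -0.001 -0.   ] [ 0.0001 -0.0001  0.0274] deg 0.0 mm 27.0
```

Aligned within 1 mm. Lower, release, retreat.

In the tool's units: 0.0273 m is 0.0683, 0.025 m is 0.0625.

Emit:
{"fn": "move_arm", "kwargs": {
  "motion": [
    [0, 0, 0, 0, 0, 0.025, 0.01],
    [0, 0, 0, 0, 0, 0.0475, 0.01],
    [0, 0, 0, 0, 0, 0.0625, 0.01],
    [0, 0, 0, 0, 0, 0.0683, 0.01],
    [0, 0, 0, 0, 0, 0.0683, 0.01]
  ]
}}

```text
clock: 35.65
eef_pos: [494.4, -186.7, -6.8]
tcp_rot: [-3.141, 0.0, 0.176]
contact_force: [-0.6, 0.0, -3.1]
opening: 0.213
grasp_force: 59.1
```

In the tool's units: -0.1 m is -0.25, -0.08 m is -0.2.

Emit:
{"fn": "move_arm", "kwargs": {
  "motion": [
    [0, 0, 0, 0, 0, 0, 0.035],
    [0, 0, 0, 0, 0, 0, 0.038],
    [0, 0, 0, 0, 0, 0, 0.038],
    [0, 0, 0, 0, 0, 0, 0.038],
    [0, 0, 0, 0, 0, -0.05, 0.038],
    [0, 0, 0, 0, 0, -0.125, 0.038],
    [0, 0, 0, 0, 0, -0.2, 0.05],
    [0, 0, 0, 0, 0, -0.25, 0.05]
  ]
}}

```text
clock: 36.65
eef_pos: [495.0, -186.9, 94.7]
tcp_rot: [3.141, -0.001, 0.176]
contact_force: [0.2, 0.5, -0.5]
opening: 0.585
grasp_force: 0.0
```

In the tool's units: -0.22 m is -0.55, -0.19 m is -0.475.

Emit:
{"fn": "move_arm", "kwargs": {
  "motion": [
    [0, 0, 0, -0.1, -0.1, -0.1, 0.05],
    [0, 0, 0, -0.2, -0.225, -0.2, 0.05],
    [0, 0, 0, -0.225, -0.35, -0.25, 0.05],
    [0, 0, 0, -0.225, -0.475, -0.25, 0.05],
    [0, 0, 0, -0.225, -0.55, -0.25, 0.05],
    [0, 0, 0, -0.225, -0.55, -0.25, 0.05]
  ]
}}

```text
clock: 37.4
eef_pos: [367.0, 15.6, 193.6]
tcp_rot: [-3.141, -0.001, 0.179]
contact_force: [-0.3, -0.5, 0.7]
opening: 0.586
grasp_force: 0.0
```

```bash
python3 - <<'E'
from h import *
p,d,K,T=shot("top"); P=cloud(d,K,T)
cv2.imwrite("pics/end.png",cv2.resize(p[180:350,110:520,::-1],None,fx=1.9,fy=1.9,interpolation=cv2.INTER_CUBIC))
th=np.radians(10.1);R=np.array([[np.cos(th),-np.sin(th)],[np.sin(th),np.cos(th)]]); Q=(P[...,:2]-[506.2,-247.6])@R
for n,c,h in(("long",(0,65),86),("med",(-17.5,0),69),("short",(-46,-65),40)):
    m=(abs(Q[...,0]-c[0])<h+8)&(abs(Q[...,1]-c[1])<16)&(P[...,2]>31)&(P[...,2]<80)&(blue(p)==0)
    l=max(blobs(m.astype(np.uint8),10),key=lambda b:b[1][4])[2]; q=Q[l].astype(np.float32)
    print(n,q.min(0),q.max(0),cv2.minAreaRect(q),np.percentile(P[l][:,2],96).round(1))
E
```

```text
long [-82.50839   51.521584] [87.688675 77.36447 ] ((2.594512939453125, 64.49176025390625), (170.1957550048828, 25.65238380432129), 0.30866023898124695) 51.8
med [-82.96659   -12.9864645] [52.95382  12.765049] ((-14.953712463378906, -0.12669658660888672), (135.7921142578125, 25.76315689086914), 0.8891056776046753) 51.5
short [-84.04436 -76.53969] [ -5.3177013 -51.56808  ] ((-44.6218376159668, -64.27471923828125), (24.320266723632812, 78.63066864013672), 86.82830047607422) 51.0
```

View pics/end.png

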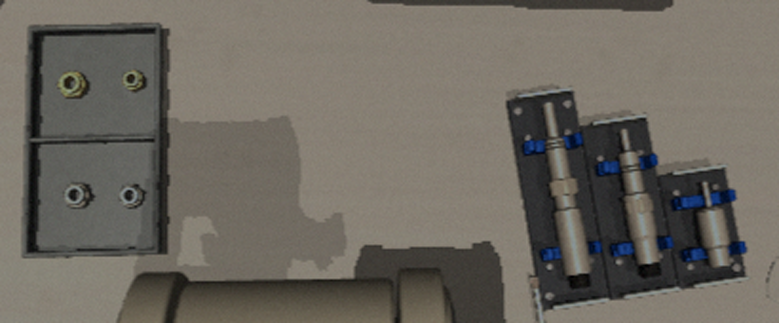

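The picture shows the three round parts seated in their bays. Each large nut stands beside the small nut of its metal: brass at (72,85) and (133,80), steel at (77,195) and (131,196).

```bash
python3 -c "
from rig import order
print(order.sign_off())"
```

```text
the job is handed in; nothing more can be done
None
```

I laid all three round parts in their cradle bays and stood both loose nuts in the tray bays of their metal, confirmed from the top camera, and handed the job in at about 37 s; the hand-in gave no pass/fail result.

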